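# Tighten the leak-test cover crisscross

### The arm

A 6-joint arm with a two-finger parallel gripper is mounted at the origin on the work surface. World frame = base frame: x ahead of the robot, y to its left, z up, the work surface at z = 0. Lengths are in m, angles in rad, forces in N, time in s.
With the tool pointing down it reaches from about 0.225 to 0.875 m from the base axis. Payload 3.4 kg.
Tool frame: the origin (TCP) lies midway between the tips of the shut fingers; the grasp point (between the pads) lies 19 mm behind it (manip.grasp_offset is the distance from the TCP to the grasp point, in m); x points along the fingers, y is the direction in which the jaws open and shut, and the axes are right-handed (so a half turn about x gives the same grasp; the last joint's range is limited). The gripper opens to 85 mm and grips with 20 to 120 N. Pads are 22 mm wide; open, the fingers measure 114 mm over their backs; the gripper's body (76 mm by 85 mm) begins 54 mm behind the grasp point. The pads swing forward as they close: fully open they stand 13 mm farther back than shut.
Start: joints at [-1.439, 0.276, 1.505, -0, 1.361, -0.121], TCP at [0.144, -0.557, 0.231] pointing down, gripper open.
Joint ranges: [-2.89, 2.89], [-0.75, 2.08], [0.22, 2.7], [-1.18, 4.32], [0.11, 2.71], [-2.7, 2.7]. Speed limits (rad/s): [2.57, 2.57, 3.14, 3.14, 3.14, 3.14].

### API

Orientations are given as a unit quaternion [w, x, y, z].
In Python, from rig import manip gives the robot as it stands.
- The arm moves only by the shell command python3 -m creep 'ROWS' [OPENING] [FORCE]. ROWS is a JSON object of lists of equal length, an entry for each row: "delta_pos": the shift along the tool's x, y, z in cm, a list of three; "dr": the turn, a rotation vector about the tool's x, y, z in rad, a list of three. In form: {"delta_pos": [[dx, dy, dz], ...], "dr": [[rx, ry, rz], ...]}. A call has 1 to 10 rows; each row is the pose to reach, as a shift and turn from the pose commanded when the call began, along the tool's axes at that moment; what a row does not reach only later rows make up. A row lasts 1/10 s, in which the tool goes at most 50 mm and 8.59 degrees, less where a joint would pass 70% of its speed; a pose out of reach is approached as far as the arm can. A call with a gripper value outside its range is refused whole. OPENING is the opening, from -1 (shut) to 1 (fully open), set as the call begins (- or left out, the last holds). The fingers move at their own pace and stop on an object; FORCE is the grip in N (left out, the last holds). Time passes only in rows, so rows that repeat a pose let the fingers close. It gives the time, the measured TCP pose, the force and the opening at its end, in the units of the state.
- manip.get_state(): the state, without advancing time (a new reading comes with each control period).
- manip.get_image(name): name is "scene" or "side" or "wrist"; returns a dict with "pixels" (384x512x3 uint8, blue, green, red), "depth" (384x512 float32, m along the optical axis (not along the pixel's ray), 0 where there is no reading), "intrinsics" (3x3 intrinsics, pixels), "rvec" (rotation vector, rad) and "tvec" (3), from world to camera coordinates, as OpenCV has them. Camera axes: x right, y down, z forward; pixel columns grow to the right and rows downward; lengths in m; the calibration is good to about 2 mm. A picture is of the moment at which its call begins.
- manip.sign_off(): hands the job in, once; it reports no verdict.
The state is a dict: "clock": time; "qpos": joint angles; "qd": joint speeds; "effort": joint torques, N m; "position": TCP position; "ee_rot": TCP orientation; "contact_force": force on the tool from outside, world axes, zero at the start; "moment": the same for the moment, N m; "width": finger opening in m.
Only numpy, scipy, OpenCV 4.12 (cv2) and the standard library are available. Lean on these libraries where they do the work, as an engineer would, in place of code of your own. Each camera call takes 0.05 s, during which the arm holds its last target. There are 200 camera calls.

### The job

Close the cover of the leak-test chamber with its four crank screws, turning them clockwise in crisscross order (after each screw its opposite one): first give every screw about a sixth of a turn, then go round crisscross again until each one is properly tight by feel and the cover sits flat and clamped on its stop. Force none of the screws, do not pull the cover down askew, and leave the level and the tools where they lie.

Things in the scene. Friction and masses are not known exactly. Their poses are not given: they have to be found in the camera images.
- chamber: squat square leak-test chamber of grey steel, base 190 x 190 mm, 58 mm high, clamped to the table, small gauge on its near (-x) side; origin at the centre of its underside, axes along its sides
- cover: loose square aluminium cover plate 150 x 150 x 10 mm lying on springy rubber buttons over the chamber; origin at the centre of its underside. At the start it stands 3 to 5.5 mm above a hidden steel stop ring whose height is not known exactly; tightened, it sits flat on that ring. Pins keep it from sliding. Tightening one screw can take a little off the clamping of the others
- crank1: crank screw 1 at the +x +y corner of the chamber (its own axes), vertical axis 42 mm from the middle along each side (opposite pairs are 1-3 and 2-4); origin on the screw's axis under its 20 mm swivel foot (77 mm above the chamber's underside at turn 0, the knob's centre 42 mm higher), which presses on the cover; it does not turn with the screw and goes down 2.4 mm per radian of turning
- knob1 (a point): centre of the upright black knob of crank 1, a sleeve that spins freely on its pin: 18 mm across, 36 mm tall, 45 mm from the screw's axis, on a flat arm 12 mm wide whose top is 18 mm under this point. With turn1 at 0 the arm points 1.4 rad counterclockwise (from above) of the outward diagonal of the chamber; at q it is turned clockwise from there by q
- turn1 (a joint): turn of crank screw 1 in rad, 0 = backed out, grows clockwise from above = tightening; stays where left. Sideways push at the knob that keeps it turning: 6.2 N free, 7 N squeezing the rubber (from about 0.35 rad), then, cover on its stop, climbing about 10 N per rad: 8.4 N still loose (clamps 40 N), 11 N properly tight (90 N), 14.2 N forced (150 N). Tight comes anywhere from 1.9 to 3.1 rad
- crank2: crank screw 2 at the -x +y corner of the chamber (its own axes), vertical axis 42 mm from the middle along each side (opposite pairs are 1-3 and 2-4); origin on the screw's axis under its 20 mm swivel foot (77 mm above the chamber's underside at turn 0, the knob's centre 42 mm higher), which presses on the cover; it does not turn with the screw and goes down 2.4 mm per radian of turning
- knob2 (a point): centre of the upright black knob of crank 2, a sleeve that spins freely on its pin: 18 mm across, 36 mm tall, 45 mm from the screw's axis, on a flat arm 12 mm wide whose top is 18 mm under this point. With turn2 at 0 the arm points 1.4 rad counterclockwise (from above) of the outward diagonal of the chamber; at q it is turned clockwise from there by q
- turn2 (a joint): turn of crank screw 2 in rad, 0 = backed out, grows clockwise from above = tightening; stays where left. Sideways push at the knob that keeps it turning: 6.2 N free, 7 N squeezing the rubber (from about 0.35 rad), then, cover on its stop, climbing about 10 N per rad: 8.4 N still loose (clamps 40 N), 11 N properly tight (90 N), 14.2 N forced (150 N). Tight comes anywhere from 1.9 to 3.1 rad
- crank3: crank screw 3 at the -x -y corner of the chamber (its own axes), vertical axis 42 mm from the middle along each side (opposite pairs are 1-3 and 2-4); origin on the screw's axis under its 20 mm swivel foot (77 mm above the chamber's underside at turn 0, the knob's centre 42 mm higher), which presses on the cover; it does not turn with the screw and goes down 2.4 mm per radian of turning
- knob3 (a point): centre of the upright black knob of crank 3, a sleeve that spins freely on its pin: 18 mm across, 36 mm tall, 45 mm from the screw's axis, on a flat arm 12 mm wide whose top is 18 mm under this point. With turn3 at 0 the arm points 1.4 rad counterclockwise (from above) of the outward diagonal of the chamber; at q it is turned clockwise from there by q
- turn3 (a joint): turn of crank screw 3 in rad, 0 = backed out, grows clockwise from above = tightening; stays where left. Sideways push at the knob that keeps it turning: 6.2 N free, 7 N squeezing the rubber (from about 0.35 rad), then, cover on its stop, climbing about 10 N per rad: 8.4 N still loose (clamps 40 N), 11 N properly tight (90 N), 14.2 N forced (150 N). Tight comes anywhere from 1.9 to 3.1 rad
- crank4: crank screw 4 at the +x -y corner of the chamber (its own axes), vertical axis 42 mm from the middle along each side (opposite pairs are 1-3 and 2-4); origin on the screw's axis under its 20 mm swivel foot (77 mm above the chamber's underside at turn 0, the knob's centre 42 mm higher), which presses on the cover; it does not turn with the screw and goes down 2.4 mm per radian of turning
- knob4 (a point): centre of the upright black knob of crank 4, a sleeve that spins freely on its pin: 18 mm across, 36 mm tall, 45 mm from the screw's axis, on a flat arm 12 mm wide whose top is 18 mm under this point. With turn4 at 0 the arm points 1.4 rad counterclockwise (from above) of the outward diagonal of the chamber; at q it is turned clockwise from there by q
- turn4 (a joint): turn of crank screw 4 in rad, 0 = backed out, grows clockwise from above = tightening; stays where left. Sideways push at the knob that keeps it turning: 6.2 N free, 7 N squeezing the rubber (from about 0.35 rad), then, cover on its stop, climbing about 10 N per rad: 8.4 N still loose (clamps 40 N), 11 N properly tight (90 N), 14.2 N forced (150 N). Tight comes anywhere from 1.9 to 3.1 rad
- level: small round brass bullseye level, 30 mm across, 11 mm high, lying in the middle of the cover; origin at the centre of its underside; leave it there
- mallet: mallet with orange head and wooden handle, 0.25 m long, on the table; bystander, origin at the middle, on the underside
- cutters: side cutters with red handles, 0.19 m long, on the table; bystander, origin near the middle, on the underside
- tape: red tape measure 65 x 36 x 62 mm on the table; bystander, origin at the centre of its underside
- spray: yellow spray can, 54 mm across and 170 mm tall; bystander, origin at the centre of its underside
- scraper: screwdriver with yellow handle, 0.2 m long, on the table; bystander, origin at the middle, on the underside
Mind the look-alikes: they are no part of the job. What is shaped like the cover but green or red is not meant.

How it is judged:
On the way:
1. the first pass is done: all four screws between 0.75 and 1.6 rad (value of joint turn1 between 0.75 and 1.6 rad and value of joint turn2 between 0.75 and 1.6 rad and value of joint turn3 between 0.75 and 1.6 rad and value of joint turn4 between 0.75 and 1.6 rad), for 0.1 s.
At the end, for the whole second after the job is handed in: every screw's foot clamps the cover with more than 40 N (and never more than 150 N), and the cover lies at rest, flat within 0.01 rad (contact force between each of crank1, crank2, crank3, crank4 and cover above 40 N and angle between cover's own z axis and vertical below 0.01 rad and linear speed of cover below 0.01 m/s); the robot touches nothing.
It fails at once if a crank screw is forced: its foot presses on the cover with more than 150 N (contact force between any of crank1, crank2, crank3, crank4 and cover above 150 N).
It fails at once if the cover is pulled down askew (tilted more than 0.03 rad) (angle between cover's own z axis and vertical above 0.03 rad).
It fails at once if not crisscross in the first pass: two neighbouring screws are both beyond 0.75 rad while both others are still under 0.5 rad ((value of joint each of turn1, turn2 above 0.75 rad and value of joint each of turn3, turn4 below 0.5 rad) or (value of joint each of turn2, turn3 above 0.75 rad and value of joint each of turn4, turn1 below 0.5 rad) or (value of joint each of turn3, turn4 above 0.75 rad and value of joint each of turn1, turn2 below 0.5 rad) or (value of joint each of turn4, turn1 above 0.75 rad and value of joint each of turn2, turn3 below 0.5 rad)).
It fails at once if not crisscross in the tightening pass: two neighbouring screws are both beyond 1.65 rad while both others are still under 1.4 rad ((value of joint each of turn1, turn2 above 1.65 rad and value of joint each of turn3, turn4 below 1.4 rad) or (value of joint each of turn2, turn3 above 1.65 rad and value of joint each of turn4, turn1 below 1.4 rad) or (value of joint each of turn3, turn4 above 1.65 rad and value of joint each of turn1, turn2 below 1.4 rad) or (value of joint each of turn4, turn1 above 1.65 rad and value of joint each of turn2, turn3 below 1.4 rad)).
It fails at once if the level, mallet, cutters, tape measure, spray can or screwdriver is moved by more than 20 mm (distance of any of level, mallet, cutters, tape, spray, scraper from where it was at the start of the episode above 0.02 m).
It also fails if it takes over 72 s, if anything falls off the work surface, if the arm or the gripper's body presses on something with over 40 N, if the wrist force passes 120 N, or if a joint passes its speed limit or range.

## Working session

There is one attempt and no reset: what is moved stays moved. The work goes in short steps, Python scripts to look and compute and a shell command to move; the robot and the scene stay as the last step left them, time stands still between calls to the robot, and variables do not carry over. Pictures are saved under pics/ and viewed, about 8 in all and at most 12, crops included, and the job is handed in when it is done.

```bash
ls; mkdir -p pics; python3 - <<'E'
from rig import manip
import cv2, numpy as np
print(manip.get_state())
a=[]
for n in("scene","side"):
    d=manip.get_image(n); np.savez(f"{n}0.npz",**d); a.append(d["pixels"])
    R=cv2.Rodrigues(d["rvec"])[0]; print(n,d["intrinsics"].tolist(),(-R.T@np.ravel(d["tvec"])).tolist())
cv2.imwrite("pics/scene0.png",cv2.resize(a[0],(800,600)))
cv2.imwrite("pics/side0.png",cv2.resize(a[1],(800,600)))
E
```

```text
pics
{'clock': 0.0, 'qpos': array([-1.43896204e+00,  2.76585403e-01,  1.50614634e+00,  7.29769563e-06,
        1.36069056e+00, -1.20981706e-01]), 'qd': array([-0.00160334,  0.00012372, -0.00180882, -0.00019587, -0.00053584,
       -0.00067089]), 'effort': array([ 3.24727671e-04, -4.16778767e+01, -2.45804787e+01,  3.58970317e-05,
        1.10906549e-02,  2.66193877e-05]), 'position': array([ 0.14376255, -0.55618805,  0.23043992]), 'ee_rot': array([-0.08849864, -0.70146366, -0.0897924 ,  0.70146564]), 'contact_force': array([0.14709542, 0.08585304, 0.65118635]), 'moment': array([-0.00059147, -0.02305704, -0.02624304]), 'width': 0.08550959023800311}
scene [[444.9991725163588, 0.0, 256.64604389379156], [0.0, 444.9991725163588, 190.94484232409118], [0.0, 0.0, 1.0]] [0.9332980672903325, 0.4060142651096057, 1.0391913624488387]
side [[489.4473482210953, 0.0, 265.1537114726203], [0.0, 489.4473482210953, 188.0705644995977], [0.0, 0.0, 1.0]] [0.24124120674891858, 0.7922288024654872, 1.0903434645830736]
```

View pics/scene0.png

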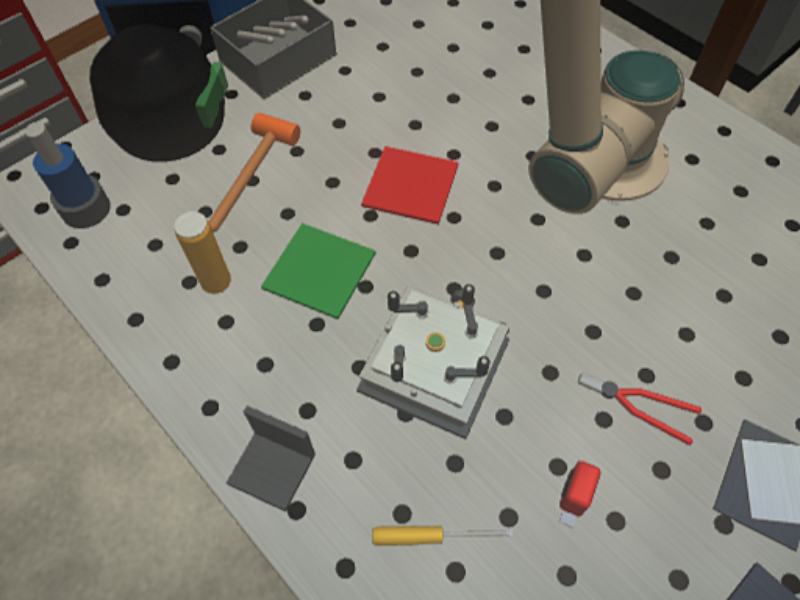

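View pics/side0.png

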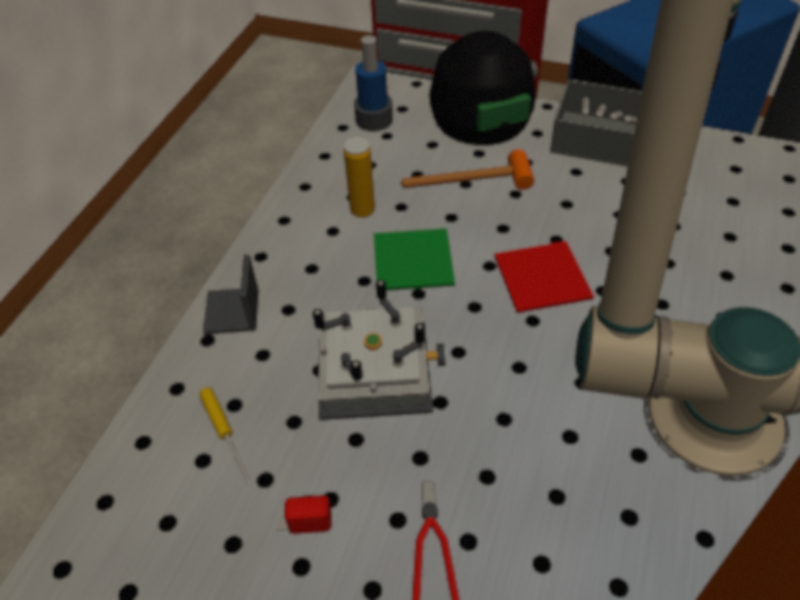

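Scene (800×600) shows the chamber at about (435,355), with the level at (435,341), gauge at (458,297) and knobs at (394,299), (468,292), (484,365), (397,370). Look-alikes for the cover are the green plate (320,270) and red plate (410,185), both flat on the table. I choose the pale plate with the four cranks on it. Next I measure the pose and take a crop.

```bash
cat > h.py <<'E'
import cv2, numpy as np
def cloud(d):
    h,w=d["depth"].shape; K=d["intrinsics"]; R=cv2.Rodrigues(d["rvec"])[0]
    u,v=np.meshgrid(np.arange(w),np.arange(h)); z=d["depth"]
    c=np.stack([(u-K[0,2])/K[0,0]*z,(v-K[1,2])/K[1,1]*z,z],-1)
    return (c-np.ravel(d["tvec"]))@R
E
python3 - <<'E'
import numpy as np,cv2
from h import cloud
for n,c in(("scene",(278,222)),("side",(240,222))):
    d=dict(np.load(f"{n}0.npz")); P=cloud(d); px=d["pixels"].astype(int)
    x,y=c; roi=np.zeros(px.shape[:2],bool); roi[y-55:y+65,x-60:x+60]=1
    roi&=d["depth"]>0
    Z=P[...,2]
    print(n,np.histogram(Z[roi],bins=np.arange(-.005,.15,.005))[0])
    for lo,hi,s in((.07,.086,"cover"),(.05,.064,"base")):
        m=roi&(Z>lo)&(Z<hi); q=P[m]
        r=cv2.minAreaRect((q[:,:2]*1000).astype(np.float32)); print(s,m.sum(),np.median(q[:,2]),r)
    k=roi&(px.max(2)<60)&(Z>.1)
    nn,l,st,ce=cv2.connectedComponentsWithStats(k.astype(np.uint8))
    for i in range(1,nn):
        if st[i,4]>8: q=P[l==i]; t=q[q[:,2]>q[:,2].max()-.006]; print("knob",ce[i],st[i,4],q.mean(0).round(4),t.mean(0).round(4),q[:,2].max().round(4))
    cv2.imwrite(f"pics/{n}c.png",cv2.resize(d["pixels"][y-60:y+70,x-65:x+65],(600,600),interpolation=cv2.INTER_CUBIC))
E
```

```text
scene [1562 6043  517  685  184   50   48   55   49   33   15   44  687  466
   38  278 2364  315  122   36   69  256  106   25   34   25   35   29
  147   27]
cover 2987 0.07758449535115458 ((571.6929321289062, 74.43309020996094), (169.7949676513672, 162.12330627441406), 21.9027099609375)
base 1187 0.05944664469139709 ((554.4544067382812, 73.39408874511719), (214.06655883789062, 180.79150390625), 22.0152530670166)
knob [298.89090909 189.38181818] 55 [0.4932 0.0702 0.1245] [0.4919 0.0691 0.1386] 0.1422
knob [251.52830189 193.60377358] 53 [0.5838 0.0013 0.125 ] [5.821e-01 1.000e-04 1.372e-01] 0.1408
knob [308.45098039 235.21568627] 51 [0.5638 0.169  0.1246] [0.5621 0.1667 0.1366] 0.1392
knob [253.875 239.25 ] 48 [0.6603 0.0921 0.125 ] [0.6605 0.0905 0.1365] 0.1402
side [6061 1835  850  361   72   72   71   92  106   46   36  333  543   61
  129 1401  705   95   73   64  161  138   36   39   29   39   39   81
   57    1]
cover 2225 0.07424389522337686 ((570.458251953125, 84.62289428710938), (168.342529296875, 170.18927001953125), 28.609106063842773)
base 932 0.05582935066613941 ((554.9736328125, 78.06205749511719), (212.27903747558594, 182.34109497070312), 22.57672691345215)
knob [243.96969697 186.48484848] 66 [0.5784 0.0051 0.1206] [0.5797 0.0033 0.1349] 0.1373
knob [252.21428571 200.78571429] 14 [0.5471 0.0309 0.1025] [0.5471 0.0309 0.1025] 0.1046
knob [204.15254237 205.13559322] 59 [0.6541 0.0955 0.121 ] [0.6549 0.0955 0.134 ] 0.1365
knob [220.4 203.2] 10 [0.6241 0.0629 0.1018] [0.6241 0.0629 0.1018] 0.1043
knob [268.12857143 214.85714286] 70 [0.4882 0.0762 0.1204] [0.487  0.0734 0.1355] 0.1395
knob [254.8 226.4] 15 [0.5133 0.1079 0.1027] [0.5133 0.1079 0.1027] 0.1058
knob [225.96       235.66666667] 75 [0.567  0.1663 0.1186] [0.5593 0.1736 0.1344] 0.1369
```

View pics/scenec.png

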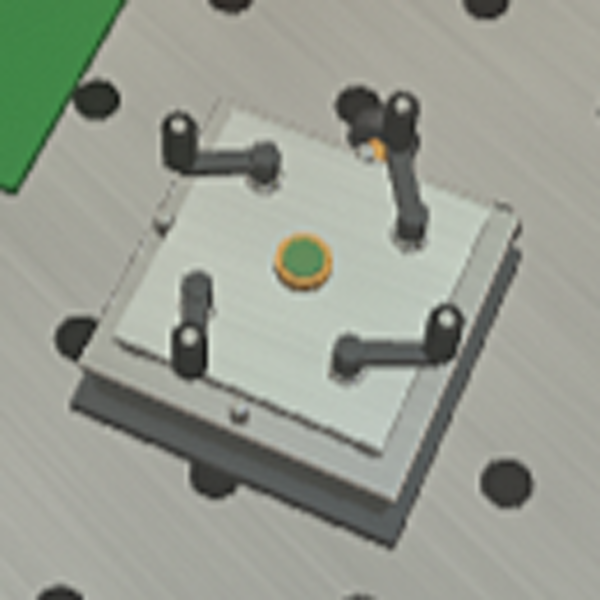

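The crop confirms the choice: pale cover, brass level, four black knobs with light pin dots at crop pixels (403,100), (180,122), (447,318) and (190,336), all about at turn 0. The gauge at (370,140) marks -x. I now refine the knob positions with rays onto the plane of the knob tops.

```bash
cat >> h.py <<'E'
from scipy.spatial.transform import Rotation as Ro
def ray(d,uv,z):
    K=d["intrinsics"]; R=cv2.Rodrigues(d["rvec"])[0]
    c=-R.T@np.ravel(d["tvec"]); r=R.T@np.linalg.inv(K)@np.array([uv[0],uv[1],1.]); return (c+r*(z-c[2])/r[2])[:2]
def proj(d,p): return cv2.projectPoints(np.array([p],float),d["rvec"],d["tvec"],d["intrinsics"],None)[0].ravel()
def dots(d,guess,z):
    """top-face bright pin dot near each guessed (x,y) -> xy on plane z"""
    g=cv2.cvtColor(d["pixels"],cv2.COLOR_BGR2GRAY).astype(float); out=[]
    for p in guess:
        u,v=np.round(proj(d,[*p,z])).astype(int); best=None
        for y in range(v-5,v+6):
            for x in range(u-5,u+6):
                w=g[y-2:y+3,x-2:x+3]; ring=np.r_[w[0],w[-1],w[1:-1,0],w[1:-1,-1]]
                s=w[1:4,1:4].mean()-ring.max()
                if best is None or s>best[0]: best=(s,x,y)
        s,x,y=best; w=np.clip(g[y-1:y+2,x-1:x+2]-g[y-2:y+3,x-2:x+3].min(),0,None); yy,xx=np.mgrid[-1:2,-1:2]
        out.append([*ray(d,(x+(w*xx).sum()/w.sum(),y+(w*yy).sum()/w.sum()),z),s])
    return np.array(out)
def fit(xy,q=(0,0,0,0)):
    """chamber centre, yaw from four knobs at turns q"""
    a=np.radians([45,135,-135,-45]); b=a+1.4-np.array(q)
    m=.0594*np.c_[np.cos(a),np.sin(a)]+.045*np.c_[np.cos(b),np.sin(b)]
    mc,xc=m.mean(0),xy.mean(0); A,B=m-mc,xy-xc
    th=np.arctan2((A[:,0]*B[:,1]-A[:,1]*B[:,0]).sum(),(A*B).sum())
    r=np.array([[np.cos(th),-np.sin(th)],[np.sin(th),np.cos(th)]]); c=xc-r@mc
    return c,th,xy-(m@r.T+c)
E
python3 - <<'E'
import numpy as np
from h import *
g=[(.562,.164),(.490,.071),(.581,.002),(.658,.093)]; X=[]
for n in("scene","side"):
    d=dict(np.load(f"{n}0.npz")); k=dots(d,g,.137); print(n,k.round(4).tolist()); X.append(k[:,:2])
    c,th,r=fit(k[:,:2]); print(c.round(4),th.round(4),(r*1e3).round(1).tolist())
from rig import manip
s=manip.get_state(); q=s["ee_rot"]; print(Ro.from_quat(q[[1,2,3,0]]).as_matrix().round(3))
c,th,r=fit((X[0]+X[1])/2); print(c,th)
E
```

```text
scene [[0.56, 0.1658, 21.2222], [0.487, 0.0661, 14.1111], [0.5803, -0.0037, 49.4444], [0.6554, 0.087, 21.6667]]
[0.5707 0.0788] 0.3226 [[-1.0, 7.2], [-3.9, -3.0], [-0.1, -2.7], [5.0, -1.5]]
side [[0.5664, 0.1499, 0.0], [0.4829, 0.0517, -1.5556], [0.5817, 0.0005, 0.8889], [0.673, 0.0799, 0.2222]]
[0.576  0.0705] 0.3286 [[0.6, -0.3], [-13.3, -8.6], [-4.5, 9.7], [17.2, -0.8]]
[[-0.     0.25  -0.968]
 [ 0.002 -0.968 -0.25 ]
 [-1.    -0.002 -0.   ]]
[0.57334577 0.07464367] 0.3255938217610093
```

```bash
cat >> h.py <<'E'
def knobs(d,guess,zc=.119):
    """dark knob blobs: rectangle centre of each silhouette -> xy on plane of knob centre"""
    g=d["pixels"].max(2); P=cloud(d); out=[]
    for p in guess:
        m=(g<75)&(np.hypot(P[...,0]-p[0],P[...,1]-p[1])<.022)&(P[...,2]>zc-.014)&(P[...,2]<zc+.03)
        ys,xs=np.nonzero(m); (u,v),s,a=cv2.minAreaRect(np.c_[xs,ys].astype(np.float32))
        out.append([*ray(d,(u,v),zc+.001),*ray(d,(xs.mean(),ys.mean()),zc+.001),len(xs)])
    return np.array(out)
E
python3 - <<'E'
import numpy as np
from h import *
g=[(.562,.164),(.490,.071),(.581,.002),(.658,.093)]; X=[]
for n in("scene","side"):
    d=dict(np.load(f"{n}0.npz")); k=knobs(d,g); print(n,k.round(4).tolist()); X.append(k[:,:2])
    for j in(0,2): c,th,r=fit(k[:,j:j+2]); print(c.round(4),th.round(4),(r*1e3).round(1).tolist())
E
```

```text
scene [[0.5597, 0.1657, 0.5613, 0.1669, 60.0], [0.4871, 0.0655, 0.4895, 0.0674, 62.0], [0.5804, -0.0036, 0.5817, -0.0021, 62.0], [0.6556, 0.0857, 0.6569, 0.0882, 63.0]]
[0.5707 0.0783] 0.3215 [[-1.4, 7.6], [-3.8, -3.1], [0.0, -2.2], [5.1, -2.3]]
[0.5723 0.0801] 0.3231 [[-1.3, 7.0], [-3.1, -2.9], [-0.5, -2.5], [4.8, -1.6]]
side [[0.5605, 0.1703, 0.56, 0.1707, 63.0], [0.4905, 0.0702, 0.4892, 0.0714, 71.0], [0.5809, -0.0021, 0.581, -0.0003, 67.0], [0.6572, 0.0919, 0.6567, 0.0925, 65.0]]
[0.5723 0.0826] 0.3246 [[-1.9, 7.9], [-2.0, -2.4], [-1.3, -4.9], [5.2, -0.6]]
[0.5717 0.0836] 0.3247 [[-1.8, 7.3], [-2.7, -2.2], [-0.7, -4.1], [5.2, -1.0]]
```

```bash
cat >> h.py <<'E'
A4=np.radians([45,135,-135,-45])
def model(c,th,q):
    b=A4+th+1.4-np.array(q); a=A4+th
    return np.array(c)+.0594*np.c_[np.cos(a),np.sin(a)]+.045*np.c_[np.cos(b),np.sin(b)]
E
python3 - <<'E'
import numpy as np
from scipy.optimize import least_squares
from h import *
g=[(.562,.164),(.490,.071),(.581,.002),(.658,.093)]; X=[]
for n,c in(("scene",(278,222)),("side",(240,222))):
    d=dict(np.load(f"{n}0.npz")); X.append(knobs(d,g)[:,:2])
    P=cloud(d); px=d["pixels"].astype(int)
    # cover edges: bright cover colour mask, polygon; base-top rectangle from depth
    x,y=c; roi=np.zeros(px.shape[:2],np.uint8); roi[y-55:y+65,x-60:x+60]=1
    m=((roi>0)&(P[...,2]>.048)&(P[...,2]<.095)).astype(np.uint8)
    m=cv2.morphologyEx(m,cv2.MORPH_OPEN,np.ones((5,5),np.uint8)); m=cv2.morphologyEx(m,cv2.MORPH_CLOSE,np.ones((15,15),np.uint8))
    ct=max(cv2.findContours(m,0,2)[0],key=cv2.contourArea)[:,0]
    q=np.array([ray(d,p,.058) for p in cv2.convexHull(ct)[:,0]])*1000
    print(n,"top rect",cv2.minAreaRect(q.astype(np.float32)))
    # level
    hsv=cv2.cvtColor(d["pixels"],cv2.COLOR_BGR2HSV); lv=(hsv[...,1]>110)&(roi>0)&(P[...,2]>.07)&(P[...,2]<.1)&(np.hypot(P[...,0]-.573,P[...,1]-.08)<.025)
    ys,xs=np.nonzero(lv); print("level",len(xs),ray(d,(xs.mean(),ys.mean()),.085))
X=(X[0]+X[1])/2; print(X.round(4).tolist())
for th0 in(.36,.385,.41):
    f=lambda p:np.r_[((X-model(p[:2],p[2],p[3:]))/.0015).ravel(),(p[2]-th0)/.005]
    r=least_squares(f,[.573,.08,.38,.1,.1,.1,.1]); print(th0,r.x.round(4),r.cost.round(2))
E
```

```text
scene top rect ((568.3602294921875, 79.0002670288086), (183.68685913085938, 180.92996215820312), 21.950664520263672)
level 53 [0.56932807 0.08058034]
side top rect ((568.2981567382812, 85.7772216796875), (178.732666015625, 183.7292022705078), 21.85282325744629)
level 83 [0.56784049 0.08391762]
[[0.5601, 0.168], [0.4888, 0.0679], [0.5806, -0.0029], [0.6564, 0.0888]]
0.36 [0.5693 0.0813 0.3632 0.1771 0.0163 0.1056 0.2085] 1.82
0.385 [0.5692 0.0813 0.3852 0.2094 0.0408 0.1354 0.2445] 0.13
0.41 [0.5691 0.0814 0.4072 0.2431 0.066  0.1665 0.2824] 1.48
```

```bash
cat >> h.py <<'E'
C=np.array([.5692,.0813]); TH=.384
def to(k,q,z,back=0.):
    """shift (cm) and turn from current pose to stand over knob k at turn q, 'back' m behind it"""
    from rig import manip
    s=manip.get_state(); R=Ro.from_quat(np.array(s["ee_rot"])[[1,2,3,0]]); p=s["position"]
    kp=model(C,TH,[q]*4)[k-1]; ty=A4[k-1]+TH+1.4-q-np.pi/2; t=np.array([np.cos(ty),np.sin(ty)])
    sg=1 if k<3 else -1; y=np.array([sg*t[0],sg*t[1],0]); x=np.array([0,0,-1.]); Rt=Ro.from_matrix(np.c_[x,y,np.cross(x,y)])
    tgt=np.array([*(kp-back*t),z]); d=R.inv().apply(tgt-p)*100; rv=(R.inv()*Rt).as_rotvec()
    print("k",k,"target",tgt.round(4),"dpos",d.round(2).tolist(),"dr",rv.round(3).tolist(),"t",round(s["clock"],2),"q6",s["qpos"][5].round(2))
def where(k):
    """force (tangential tightening, radial out, z) and tool angle about screw k"""
    from rig import manip
    s=manip.get_state(); a=A4[k-1]+TH; ax=C+.0594*np.array([np.cos(a),np.sin(a)]); r=s["position"][:2]-ax
    f=np.arctan2(r[1],r[0]); q=(a+1.4-f+np.pi)%(2*np.pi)-np.pi; t=np.array([np.sin(f),-np.cos(f)]); n=np.array([np.cos(f),np.sin(f)])
    F=s["contact_force"]; print("clock",round(s["clock"],2),"tool q",q.round(3),"r",np.hypot(*r).round(4),"z",s["position"][2].round(4),"Fpush",(-F[:2]@t).round(2),"Frad",(-F[:2]@n).round(2),"Fz",F[2].round(2),"w",round(s["width"],4))
E
python3 -c "
from h import *
to(1,.21,.155)"
```

```text
k 1 target [0.5605 0.1677 0.155 ] dpos [7.66, -59.66, -58.45] dr [-2.107, -0.002, 0.001] t 0.1 q6 -0.12
```

```bash
python3 -m creep '{"delta_pos":[[4,-59.7,-58.5],[4,-59.7,-58.5],[4,-59.7,-58.5],[4,-59.7,-58.5],[4,-59.7,-58.5],[4,-59.7,-58.5],[4,-59.7,-58.5],[4,-59.7,-58.5],[4,-59.7,-58.5],[4,-59.7,-58.5]],"dr":[[-2.1,0,0],[-2.1,0,0],[-2.1,0,0],[-2.1,0,0],[-2.1,0,0],[-2.1,0,0],[-2.1,0,0],[-2.1,0,0],[-2.1,0,0],[-2.1,0,0]]}' -0.3 20; python3 -c "
from h import *
to(1,.21,.155)"
```

```text
clock: 1.1
position: [0.3934, -0.122, 0.2073]
ee_rot: [0.545, 0.451, 0.545, -0.451]
contact_force: [0.8, -0.6, 0.3]
width: 0.0298
k 1 target [0.5605 0.1677 0.155 ] dpos [5.22, 21.82, -25.34] dr [-0.601, 0.0, -0.0] t 1.1 q6 -0.66
```

```bash
python3 -m creep '{"delta_pos":[[2,21,-24.5],[2,21,-24.5],[2,21,-24.5],[2,21,-24.5],[2,21,-24.5],[2,21,-24.5],[2,21,-24.5],[2,21,-24.5],[2,21,-24.5]],"dr":[[-0.55,0,0],[-0.55,0,0],[-0.55,0,0],[-0.55,0,0],[-0.55,0,0],[-0.55,0,0],[-0.55,0,0],[-0.55,0,0],[-0.55,0,0]]}'; python3 -c "
from h import *
to(1,.21,.155); where(1)
from rig import manip
for n in('wrist','scene'):
    d=manip.get_image(n); np.savez(n+'1.npz',**d); cv2.imwrite(f'pics/{n}1.png',d['pixels'] if n=='wrist' else cv2.resize(d['pixels'][130:330,180:380],(600,600)))
print(knobs(dict(np.load('wrist1.npz')),[(.5605,.1677)]))
"
```

```text
clock: 2.0
position: [0.5545, 0.1549, 0.1866]
ee_rot: [0.645, 0.287, 0.647, -0.288]
contact_force: [-0.7, -0.3, -0.2]
width: 0.0301
k 1 target [0.5605 0.1677 0.155 ] dpos [3.15, 1.31, -0.55] dr [-0.055, -0.001, 0.002] t 2.0 q6 -0.58
clock 2.0 tool q -0.109 r 0.0424 z 0.1866 Fpush 0.55 Frad -0.5 Fz -0.21 w 0.0301
[[5.60403708e-01 1.67668477e-01 5.59001709e-01 1.68293221e-01
  4.64000000e+02]]
```

View pics/wrist1.png

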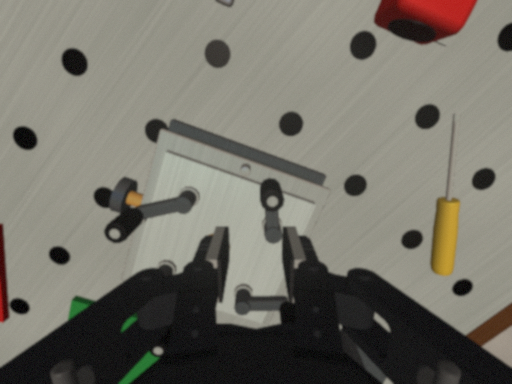

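Wrist view: knob 1 at (270,190) lies just ahead between the fingers, arm across the jaws. The ray gives it at (0.5604, 0.1677), agreeing with the fit. I descend around it.

```bash
python3 -m creep '{"delta_pos":[[2,1.3,-0.55],[5,1.3,-0.55],[8,1.3,-0.55],[8,1.3,-0.55],[8,1.3,-0.55],[8,1.3,-0.55]],"dr":[[-0.055,0,0],[-0.055,0,0],[-0.055,0,0],[-0.055,0,0],[-0.055,0,0],[-0.055,0,0]]}'; python3 -c "
from h import *
to(1,.21,.106); where(1)"
```

```text
clock: 2.7
position: [0.5624, 0.1673, 0.1093]
ee_rot: [0.654, 0.271, 0.652, -0.27]
contact_force: [0.7, 0.5, 0.6]
width: 0.0296
k 1 target [0.5605 0.1677 0.106 ] dpos [0.33, -0.11, -0.17] dr [-0.003, 0.002, -0.003] t 2.7 q6 -0.62
clock 2.7 tool q 0.235 r 0.0434 z 0.1093 Fpush -0.87 Frad 0.17 Fz 0.58 w 0.0296
```

```bash
python3 -m creep '{"delta_pos":[[0.2,0.45,-0.1],[0.2,0.89,-0.05],[0.2,1.33,0.05],[0.2,1.75,0.2],[0.25,2.16,0.4],[0.25,2.54,0.65],[0.25,2.9,0.9],[0.25,3.23,1.25],[0.3,3.5,1.6]],"dr":[[0.1,0,0],[0.2,0,0],[0.3,0,0],[0.4,0,0],[0.5,0,0],[0.6,0,0],[0.7,0,0],[0.8,0,0],[0.9,0,0]]}'; python3 -c "
from h import *
where(1)"; python3 -m creep '{"delta_pos":[[0,0,0]],"dr":[[0,0,0]]}';  python3 -c "
from h import *
where(1)
from rig import manip
d=manip.get_image('scene'); np.savez('s2.npz',**d); cv2.imwrite('pics/s2.png',cv2.resize(d['pixels'][130:310,170:410],(800,600)))
print(knobs(d,model(C,TH,[1,.04,.13,.24])))
"
```

```text
clock: 3.6
position: [0.5944, 0.1815, 0.1058]
ee_rot: [-0.468, -0.527, -0.471, 0.53]
contact_force: [-6.8, 1.9, 2.7]
width: 0.0297
clock 3.6 tool q 1.043 r 0.0455 z 0.1058 Fpush 6.88 Frad -1.61 Fz 2.68 w 0.0297
clock: 3.7
position: [0.5953, 0.1814, 0.1059]
ee_rot: [-0.469, -0.527, -0.471, 0.529]
contact_force: [-5.0, 1.8, 2.8]
width: 0.0299
clock 3.7 tool q 1.062 r 0.0456 z 0.1059 Fpush 5.06 Frad -1.5 Fz 2.75 w 0.0299
[[ 5.90079364e-01  1.87118448e-01  5.86818370e-01  1.85318273e-01
   6.10000000e+01]
 [ 6.82947463e-01 -1.09618197e+00             nan             nan
   0.00000000e+00]
 [ 5.80240342e-01 -3.80930099e-03  5.81604347e-01 -2.24528905e-03
   6.00000000e+01]
 [ 6.54809615e-01  8.65036837e-02  6.56890804e-01  8.88060250e-02
   5.90000000e+01]]h.py:39: RuntimeWarning: Mean of empty slice.
  out.append([*ray(d,(u,v),zc+.001),*ray(d,(xs.mean(),ys.mean()),zc+.001),len(xs)])
  ret = ret.dtype.type(ret / rcount)
```

View pics/s2.png

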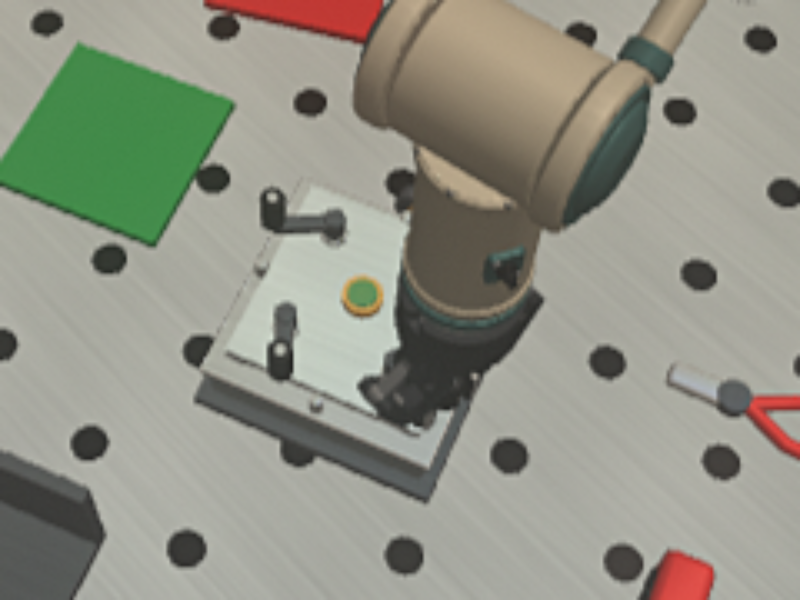

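Knob 1 was driven from q ≈ 0.21 to ≈ 0.93 at about 7 N. The scene shows the gripper over corner 1, with level (362,295) undisturbed.

```bash
python3 -m creep '{"delta_pos":[[0,-0.5,0],[-2.5,-0.5,0],[-5,-0.5,0],[-5,-0.5,0]],"dr":[[0,0,0],[0,0,0],[0,0,0],[0,0,0]]}'; python3 -c "
from h import *
to(3,.135,.106)"
```

```text
clock: 4.15
position: [0.5957, 0.1824, 0.1597]
ee_rot: [0.473, 0.531, 0.469, -0.524]
contact_force: [0.4, -0.1, 0.4]
width: 0.03
k 3 target [ 0.5802 -0.0026  0.106 ] dpos [5.32, 0.49, 18.57] dr [-0.977, 0.003, -0.011] t 4.15 q6 0.3
```

```bash
python3 -m creep '{"delta_pos":[[0,0.5,5],[0,0.5,10],[0,0.5,15],[0,0.5,18.6],[0,0.5,18.6],[0,0.5,18.6],[0,0.5,18.6],[2.7,0.5,18.6],[5.3,0.5,18.6],[5.3,0.5,18.6]],"dr":[[-0.15,0,0],[-0.3,0,0],[-0.45,0,0],[-0.6,0,0],[-0.75,0,0],[-0.9,0,0],[-0.98,0,0],[-0.98,0,0],[-0.98,0,0],[-0.98,0,0]]}';  python3 -m creep '{"delta_pos":[[0,0,0]],"dr":[[0,0,0]]}'; python3 -c "
from h import *
where(3);to(3,.135,.106)"
```

```text
clock: 5.15
position: [0.5736, -0.0034, 0.0984]
ee_rot: [0.662, 0.243, 0.666, -0.244]
contact_force: [-0.1, 0.2, -0.1]
width: 0.0296
clock: 5.25
position: [0.5764, -0.0036, 0.1016]
ee_rot: [0.664, 0.244, 0.664, -0.244]
contact_force: [-0.2, 0.0, 0.8]
width: 0.0296
clock 5.25 tool q 0.212 r 0.0429 z 0.1016 Fpush -0.17 Frad 0.17 Fz 0.78 w 0.0296
k 3 target [ 0.5802 -0.0026  0.106 ] dpos [-0.44, 0.33, 0.23] dr [0.003, 0.0, 0.0] t 5.25 q6 -0.99
```

```bash
python3 -m creep '{"delta_pos":[[-0.3,-0.12,0.21],[-0.3,-0.56,0.14],[-0.3,-1.0,0.03],[-0.3,-1.42,-0.13],[-0.3,-1.83,-0.32],[-0.25,-2.21,-0.56],[-0.25,-2.57,-0.83],[-0.25,-2.9,-1.13],[-0.2,-3.2,-1.47],[-0.2,-3.45,-1.84]],"dr":[[0.1,0,0],[0.2,0,0],[0.3,0,0],[0.4,0,0],[0.5,0,0],[0.6,0,0],[0.7,0,0],[0.8,0,0],[0.9,0,0],[1,0,0]]}';  python3 -c "
from h import *
where(3)"; python3 -m creep '{"delta_pos":[[0,0,0]],"dr":[[0,0,0]]}';  python3 -c "
from h import *
where(3)";python3 -m creep '{"delta_pos":[[0,0.5,0],[-2.5,0.5,0],[-5,0.5,0],[-5,0.5,0]],"dr":[[0,0,0],[0,0,0],[0,0,0],[0,0,0]]}'; python3 -c "
from h import *
to(2,.04,.106)"
```

```text
clock: 6.25
position: [0.5455, -0.0189, 0.106]
ee_rot: [0.468, 0.536, 0.461, -0.53]
contact_force: [7.2, -0.6, -5.3]
width: 0.0299
clock 6.25 tool q 1.01 r 0.0455 z 0.106 Fpush 7.16 Frad -0.47 Fz -5.27 w 0.0299
clock: 6.35
position: [0.5445, -0.0188, 0.1058]
ee_rot: [0.468, 0.535, 0.462, -0.53]
contact_force: [6.1, -1.2, -4.8]
width: 0.0301
clock 6.35 tool q 1.031 r 0.0455 z 0.1058 Fpush 6.17 Frad -1.05 Fz -4.81 w 0.0301
clock: 6.75
position: [0.5479, -0.019, 0.1579]
ee_rot: [0.468, 0.534, 0.463, -0.53]
contact_force: [0.8, 0.4, 0.9]
width: 0.0298
k 2 target [0.4887 0.0677 0.106 ] dpos [5.13, -7.07, -7.81] dr [-2.662, 0.012, -0.002] t 6.75 q6 -0.03
```

```bash
sed -i 's/def to(k,q,z,back=0.):/def to(k,q,z,back=0.,flip=0):/; s/sg=1 if k<3 else -1;/sg=(1 if k<3 else -1)*(-1 if flip else 1);/' h.py; python3 -m creep '{"delta_pos":[[0,-2,-2],[0,-4,-4.5],[0,-6,-6.5],[0,-7.1,-7.8],[0,-7.1,-7.8],[2.5,-7.1,-7.8],[4.8,-7.1,-7.8],[4.8,-7.1,-7.8],[4.8,-7.1,-7.8]],"dr":[[0.12,0,0],[0.24,0,0],[0.36,0,0],[0.48,0,0],[0.48,0,0],[0.48,0,0],[0.48,0,0],[0.48,0,0],[0.48,0,0]]}';  python3 -c "
from h import *
where(2);to(2,.04,.106,0,1)"
```

```text
clock: 7.65
position: [0.4853, 0.0676, 0.1055]
ee_rot: [-0.326, -0.627, -0.326, 0.628]
contact_force: [-0.3, -0.2, 0.3]
width: 0.0299
clock 7.65 tool q 0.098 r 0.047 z 0.1055 Fpush -0.13 Frad -0.32 Fz 0.33 w 0.0299
k 2 target [0.4887 0.0677 0.106 ] dpos [-0.05, 0.27, -0.2] dr [-0.0, 0.0, 0.0] t 7.65 q6 0.61
```

```bash
python3 -m creep '{"delta_pos":[[0,-0.22,-0.23],[0,-0.71,-0.31],[0.05,-1.19,-0.44],[0.05,-1.65,-0.63],[0.05,-2.08,-0.86],[0.1,-2.49,-1.15],[0.1,-2.86,-1.47],[0.1,-3.2,-1.83],[0.1,-3.49,-2.23],[0.1,-3.74,-2.66]],"dr":[[0.11,0,0],[0.22,0,0],[0.33,0,0],[0.44,0,0],[0.55,0,0],[0.66,0,0],[0.77,0,0],[0.88,0,0],[0.99,0,0],[1.1,0,0]]}';  python3 -c "
from h import *
where(2)"; python3 -m creep '{"delta_pos":[[0,0,0]],"dr":[[0,0,0]]}';  python3 -c "
from h import *
where(2)";python3 -m creep '{"delta_pos":[[0,0.5,0],[-2.5,0.5,0],[-5,0.5,0],[-5,0.5,0]],"dr":[[0,0,0],[0,0,0],[0,0,0],[0,0,0]]}'; python3 -c "
from h import *
to(4,.245,.106,0,1)"
```

```text
clock: 8.65
position: [0.4701, 0.1091, 0.1052]
ee_rot: [-0.05, 0.706, -0.053, -0.705]
contact_force: [-0.4, -6.5, -3.8]
width: 0.0298
clock 8.65 tool q 1.102 r 0.0446 z 0.1052 Fpush 6.49 Frad 0.25 Fz -3.75 w 0.0298
clock: 8.75
position: [0.4699, 0.1096, 0.1051]
ee_rot: [-0.049, 0.706, -0.051, -0.705]
contact_force: [-1.1, -5.0, -2.7]
width: 0.0296
clock 8.75 tool q 1.113 r 0.0449 z 0.1051 Fpush 5.06 Frad -0.56 Fz -2.71 w 0.0296
clock: 9.15
position: [0.4724, 0.1065, 0.1586]
ee_rot: [-0.051, 0.709, -0.05, -0.702]
contact_force: [-0.0, 0.2, 0.4]
width: 0.0302
k 4 target [0.6567 0.0889 0.106 ] dpos [5.44, -0.85, -18.44] dr [-0.896, -0.01, -0.002] t 9.15 q6 1.79
```

```bash
python3 -m creep '{"delta_pos":[[0,-0.2,-4.5],[0,-0.4,-9],[0,-0.6,-14],[0,-0.85,-18.4],[0,-0.85,-18.4],[0,-0.85,-18.4],[2.5,-0.85,-18.4],[5,-0.85,-18.4],[5,-0.85,-18.4],[5,-0.85,-18.4]],"dr":[[-0.15,0,0],[-0.3,0,0],[-0.45,0,0],[-0.6,0,0],[-0.75,0,0],[-0.9,0,0],[-0.9,0,0],[-0.9,0,0],[-0.9,0,0],[-0.9,0,0]]}';  python3 -c "
from h import *
where(4);to(4,.245,.106,0,1)"
```

```text
clock: 10.15
position: [0.6523, 0.0886, 0.1044]
ee_rot: [-0.261, -0.657, -0.262, 0.657]
contact_force: [-0.7, -1.1, 0.3]
width: 0.0296
clock 10.15 tool q 0.177 r 0.0417 z 0.1044 Fpush -0.22 Frad 1.28 Fz 0.3 w 0.0296
k 4 target [0.6567 0.0889 0.106 ] dpos [-0.16, 0.28, -0.34] dr [0.004, 0.0, 0.0] t 10.15 q6 0.84
```

```bash
python3 -m creep '{"delta_pos":[[-0.1,0.73,-0.32],[-0.1,1.17,-0.25],[-0.1,1.61,-0.14],[-0.1,2.03,0.02],[0,2.44,0.21],[0,2.82,0.45],[0,3.18,0.72],[0,3.51,1.02],[0,3.81,1.36],[0,3.94,1.54]],"dr":[[0.1,0,0],[0.2,0,0],[0.3,0,0],[0.4,0,0],[0.5,0,0],[0.6,0,0],[0.7,0,0],[0.8,0,0],[0.9,0,0],[0.95,0,0]]}';  python3 -c "
from h import *
where(4)"; python3 -m creep '{"delta_pos":[[0,0,0]],"dr":[[0,0,0]]}';  python3 -c "
from h import *
where(4)";python3 -m creep '{"delta_pos":[[0,-0.5,0],[-2.5,-0.5,0],[-5,-0.5,0],[-5,-0.5,0]],"dr":[[0,0,0],[0,0,0],[0,0,0],[0,0,0]]}'; python3 -c "
from h import *
to(1,.93,.1045)
from rig import manip
for n in('scene','side'):
    d=manip.get_image(n); k=knobs(d,model(C,TH,[.93,.9,.98,.95])[[0,1,2,3]],.117)
    a=A4+TH; ax=C+.0594*np.c_[np.cos(a),np.sin(a)]; r=k[:,:2]-ax
    print(n,((a+1.4-np.arctan2(r[:,1],r[:,0])+np.pi)%(2*np.pi)-np.pi).round(3),np.hypot(*r.T).round(4),k[:,4])
cv2.imwrite('pics/s3.png',cv2.resize(d['pixels'][150:300,150:350],(800,600)))
" 2>/dev/null
```

```text
clock: 11.15
position: [0.6693, 0.0522, 0.106]
ee_rot: [-0.071, 0.705, -0.067, -0.703]
contact_force: [0.7, 7.2, -3.4]
width: 0.0298
clock 11.15 tool q 1.127 r 0.0458 z 0.106 Fpush 7.21 Frad 0.24 Fz -3.42 w 0.0298
clock: 11.25
position: [0.6693, 0.052, 0.1059]
ee_rot: [-0.07, 0.705, -0.067, -0.703]
contact_force: [1.1, 5.2, -3.0]
width: 0.0297
clock 11.25 tool q 1.131 r 0.0458 z 0.1059 Fpush 5.29 Frad -0.4 Fz -3.05 w 0.0297
clock: 11.65
position: [0.6724, 0.0543, 0.1601]
ee_rot: [-0.068, 0.708, -0.068, -0.7]
contact_force: [0.1, -0.2, 0.2]
width: 0.0297
k 1 target [0.5893 0.1809 0.1045] dpos [5.46, -10.83, 10.63] dr [-1.831, -0.008, -0.009] t 11.65 q6 1.74
scene [0.906 0.926 0.94  0.885] [0.0434 0.0455 0.0454 0.0488] [60. 59. 39. 38.]
side [0.924 1.051 0.854 0.916] [0.0474 0.0437 0.0437 0.0454] [68. 68. 66. 59.]
```

First pass is done: all four screws at about 0.9–1.0 by camera and tool geometry. Now the second round, starting with screw 1.

```bash
python3 -m creep '{"delta_pos":[[0,-1,1],[0,-2,2],[0,-3.5,3.5],[0,-5,5],[0,-6.5,6.5],[0,-8,8],[0,-9,9],[0,-10,10],[0,-10.8,10.6],[0,-10.8,10.6]],"dr":[[-0.15,0,0],[-0.3,0,0],[-0.45,0,0],[-0.6,0,0],[-0.75,0,0],[-0.9,0,0],[-1.05,0,0],[-1.2,0,0],[-1.35,0,0],[-1.5,0,0]]}';  python3 -m creep '{"delta_pos":[[0,0,0],[0,0,0],[0,0,0],[0,0,0]],"dr":[[-0.11,0,0],[-0.22,0,0],[-0.33,0,0],[-0.33,0,0]]}'; python3 -c "
from h import *
where(1);to(1,.93,.1045)"
```

```text
clock: 12.75
position: [0.584, 0.1817, 0.1533]
ee_rot: [-0.432, -0.559, -0.433, 0.56]
contact_force: [0.4, -0.9, -0.4]
width: 0.0299
clock: 13.15
position: [0.585, 0.1805, 0.1533]
ee_rot: [0.516, 0.482, 0.517, -0.484]
contact_force: [-0.2, 0.6, 0.3]
width: 0.0298
clock 13.15 tool q 0.833 r 0.0452 z 0.1533 Fpush 0.11 Frad -0.67 Fz 0.29 w 0.0298
k 1 target [0.5893 0.1809 0.1045] dpos [4.88, 0.45, -0.01] dr [-0.002, 0.001, 0.002] t 13.15 q6 0.12
```

```bash
python3 -m creep '{"delta_pos":[[2,0.4,0],[4.8,0.4,0],[4.8,0.4,0],[4.8,0.4,0]],"dr":[[0,0,0],[0,0,0],[0,0,0],[0,0,0]]}'; python3 -c "
from h import *
where(1)"; python3 -m creep '{"delta_pos":[[0,0.45,0.02],[0.05,0.89,0.09],[0.05,1.33,0.2],[0.1,1.75,0.36],[0.1,2.16,0.55],[0.15,2.54,0.79],[0.15,2.9,1.06],[0.2,3.23,1.36],[0.2,3.53,1.7],[0.2,3.53,1.7]],"dr":[[0.1,0,0],[0.2,0,0],[0.3,0,0],[0.4,0,0],[0.5,0,0],[0.6,0,0],[0.7,0,0],[0.8,0,0],[0.9,0,0],[0.9,0,0]]}';python3 -c "
from h import *
where(1)"
```

```text
clock: 13.55
position: [0.5891, 0.1809, 0.1058]
ee_rot: [0.516, 0.483, 0.517, -0.484]
contact_force: [-0.2, 0.2, 0.0]
width: 0.0297
clock 13.55 tool q 0.925 r 0.045 z 0.1058 Fpush 0.22 Frad -0.19 Fz 0.04 w 0.0297
clock: 14.55
position: [0.6247, 0.1682, 0.1057]
ee_rot: [-0.252, -0.66, -0.255, 0.66]
contact_force: [-3.7, 3.8, 0.2]
width: 0.0303
clock 14.55 tool q 1.786 r 0.0456 z 0.1057 Fpush 5.3 Frad -0.05 Fz 0.2 w 0.0303
```

```bash
python3 -m creep '{"delta_pos":[[0,-0.5,0],[-2.5,-0.5,0],[-5,-0.5,0],[-5,-0.5,0]],"dr":[[0,0,0],[0,0,0],[0,0,0],[0,0,0]]}'; python3 -c "
from h import *
to(3,.90,.1045)"
```

```text
clock: 14.95
position: [0.6259, 0.1706, 0.1596]
ee_rot: [0.256, 0.663, 0.254, -0.656]
contact_force: [0.3, -0.2, 0.9]
width: 0.0301
k 3 target [ 0.5504 -0.0182  0.1045] dpos [5.41, 8.86, 18.33] dr [-0.932, -0.005, -0.01] t 14.95 q6 0.99
```

```bash
python3 -m creep '{"delta_pos":[[0,2,4],[0,4,8],[0,6,12],[0,8,16],[0,8.9,18.3],[0,8.9,18.3],[0,8.9,18.3],[0,8.9,18.3],[0,8.9,18.3]],"dr":[[-0.15,0,0],[-0.3,0,0],[-0.45,0,0],[-0.6,0,0],[-0.75,0,0],[-0.93,0,0],[-0.93,0,0],[-0.93,0,0],[-0.93,0,0]]}'; python3 -c "
from h import *
where(3);to(3,.9,.1045)"
```

```text
clock: 15.85
position: [0.5471, -0.0189, 0.1544]
ee_rot: [0.524, 0.475, 0.523, -0.475]
contact_force: [-0.8, 0.4, -0.1]
width: 0.0301
clock 15.85 tool q 0.974 r 0.0455 z 0.1544 Fpush -0.83 Frad 0.45 Fz -0.08 w 0.0301
k 3 target [ 0.5504 -0.0182  0.1045] dpos [4.99, 0.33, -0.04] dr [-0.003, 0.0, -0.0] t 15.85 q6 -0.26
```

```bash
python3 -m creep '{"delta_pos":[[2,0.35,0],[4.9,0.35,0],[4.9,0.35,0],[4.9,0.35,0]],"dr":[[0,0,0],[0,0,0],[0,0,0],[0,0,0]]}'; python3 -c "
from h import *
where(3)"; python3 -m creep '{"delta_pos":[[0,-0.45,-0.02],[0.05,-0.89,-0.09],[0.05,-1.33,-0.2],[0.1,-1.75,-0.36],[0.1,-2.16,-0.55],[0.15,-2.54,-0.79],[0.15,-2.9,-1.06],[0.2,-3.23,-1.36],[0.2,-3.56,-1.74],[0.2,-3.56,-1.74]],"dr":[[0.1,0,0],[0.2,0,0],[0.3,0,0],[0.4,0,0],[0.5,0,0],[0.6,0,0],[0.7,0,0],[0.8,0,0],[0.91,0,0],[0.91,0,0]]}';python3 -c "
from h import *
where(3)"; python3 -m creep '{"delta_pos":[[0,0.5,0],[-2.5,0.5,0],[-5,0.5,0],[-5,0.5,0]],"dr":[[0,0,0],[0,0,0],[0,0,0],[0,0,0]]}'; python3 -c "
from h import *
to(2,.98,.1045)
to(2,.98,.1045,0,1)"
```

```text
clock: 16.25
position: [0.5504, -0.0182, 0.1053]
ee_rot: [0.523, 0.475, 0.524, -0.475]
contact_force: [-0.6, -0.3, 0.3]
width: 0.0305
clock 16.25 tool q 0.901 r 0.0451 z 0.1053 Fpush -0.66 Frad -0.19 Fz 0.29 w 0.0305
clock: 17.25
position: [0.5172, -0.0063, 0.1057]
ee_rot: [0.264, 0.659, 0.259, -0.655]
contact_force: [3.8, -5.0, -3.6]
width: 0.03
clock 17.25 tool q 1.717 r 0.0438 z 0.1057 Fpush 6.14 Frad -1.22 Fz -3.62 w 0.03
clock: 17.65
position: [0.5198, -0.0086, 0.1577]
ee_rot: [0.263, 0.66, 0.26, -0.654]
contact_force: [-0.5, 0.8, 0.1]
width: 0.0302
k 2 target [0.4695 0.1037 0.1045] dpos [5.26, -11.64, -4.03] dr [-2.402, 0.005, -0.009] t 17.65 q6 0.66
k 2 target [0.4695 0.1037 0.1045] dpos [5.26, -11.64, -4.03] dr [0.739, -0.008, -0.004] t 17.65 q6 0.66
```

```bash
python3 -m creep '{"delta_pos":[[0,-2,-0.5],[0,-4,-1],[0,-6,-2],[0,-8,-3],[0,-10,-3.5],[0,-11.6,-4],[0,-11.6,-4],[0,-11.6,-4],[0,-11.6,-4],[0,-11.6,-4]],"dr":[[-0.15,0,0],[-0.3,0,0],[-0.45,0,0],[-0.6,0,0],[-0.75,0,0],[-0.9,0,0],[-1.05,0,0],[-1.2,0,0],[-1.35,0,0],[-1.5,0,0]]}';  python3 -m creep '{"delta_pos":[[0,0,0],[0,0,0],[0,0,0],[0,0,0],[0,0,0],[0,0,0],[0,0,0],[0,0,0]],"dr":[[-0.15,0,0],[-0.3,0,0],[-0.45,0,0],[-0.6,0,0],[-0.75,0,0],[-0.9,0,0],[-0.9,0,0],[-0.9,0,0]]}'; python3 -c "
from h import *
where(2);to(2,.98,.1045)"
```

```text
clock: 18.65
position: [0.4659, 0.1037, 0.1534]
ee_rot: [0.64, 0.3, 0.64, -0.3]
contact_force: [-0.4, -0.5, -0.2]
width: 0.03
clock: 19.45
position: [0.4661, 0.1036, 0.1534]
ee_rot: [0.707, -0.005, 0.707, 0.005]
contact_force: [-0.0, 0.3, -0.6]
width: 0.0299
clock 19.45 tool q 0.979 r 0.0485 z 0.1534 Fpush -0.33 Frad 0.0 Fz -0.61 w 0.0299
k 2 target [0.4695 0.1037 0.1045] dpos [4.89, 0.0, 0.35] dr [-0.006, -0.0, -0.0] t 19.45 q6 -1.51
```

```bash
python3 -m creep '{"delta_pos":[[2,0,0.35],[4.8,0,0.35],[4.8,0,0.35],[4.8,0,0.35]],"dr":[[0,0,0],[0,0,0],[0,0,0],[0,0,0]]}'; python3 -c "
from h import *
where(2)"; python3 -m creep '{"delta_pos":[[0,0.45,0.02],[0.05,0.89,0.09],[0.05,1.33,0.2],[0.1,1.75,0.36],[0.1,2.16,0.55],[0.15,2.54,0.79],[0.15,2.9,1.06],[0.2,3.23,1.36],[0.2,3.41,1.56],[0.2,3.41,1.56]],"dr":[[0.1,0,0],[0.2,0,0],[0.3,0,0],[0.4,0,0],[0.5,0,0],[0.6,0,0],[0.7,0,0],[0.8,0,0],[0.86,0,0],[0.86,0,0]]}';python3 -c "
from h import *
where(2)"; python3 -m creep '{"delta_pos":[[0,-0.5,0],[-2.5,-0.5,0],[-5,-0.5,0],[-5,-0.5,0]],"dr":[[0,0,0],[0,0,0],[0,0,0],[0,0,0]]}'; python3 -c "
from h import *
to(4,1,.1045)"
```

```text
clock: 19.85
position: [0.4694, 0.1036, 0.1054]
ee_rot: [0.707, -0.005, 0.708, 0.005]
contact_force: [0.6, -0.2, 0.9]
width: 0.0298
clock 19.85 tool q 0.978 r 0.0451 z 0.1054 Fpush 0.2 Frad 0.61 Fz 0.92 w 0.0298
clock: 20.85
position: [0.4834, 0.1369, 0.1046]
ee_rot: [0.645, 0.289, 0.645, -0.291]
contact_force: [-3.9, -3.0, 2.0]
width: 0.0299
clock 20.85 tool q 1.803 r 0.0449 z 0.1046 Fpush 4.9 Frad -0.48 Fz 1.96 w 0.0299
clock: 21.25
position: [0.4843, 0.1351, 0.1578]
ee_rot: [0.648, 0.292, 0.642, -0.288]
contact_force: [0.6, -0.3, -0.2]
width: 0.0297
k 4 target [0.6689 0.058  0.1045] dpos [5.5, 8.63, 17.99] dr [-0.843, 0.009, -0.006] t 21.25 q6 -0.59
```

Knob 2 ≈ 1.67. On to knob 4.

```bash
python3 -m creep '{"delta_pos":[[0,2,4],[0,4,8],[0,6,12],[0,8,16],[0,8.6,18],[0,8.6,18],[0,8.6,18],[0,8.6,18],[0,8.6,18]],"dr":[[-0.15,0,0],[-0.3,0,0],[-0.45,0,0],[-0.6,0,0],[-0.75,0,0],[-0.84,0,0],[-0.84,0,0],[-0.84,0,0],[-0.84,0,0]]}'; python3 -c "
from h import *
where(4);to(4,1,.1045)"
```

```text
clock: 22.15
position: [0.6644, 0.0576, 0.1536]
ee_rot: [0.707, 0.002, 0.707, -0.002]
contact_force: [-0.1, -0.2, -0.5]
width: 0.0302
clock 22.15 tool q 1.01 r 0.0405 z 0.1536 Fpush -0.16 Frad 0.09 Fz -0.47 w 0.0302
k 4 target [0.6689 0.058  0.1045] dpos [4.91, 0.04, 0.45] dr [-0.003, 0.0, -0.0] t 22.15 q6 -1.58
```

```bash
python3 -m creep '{"delta_pos":[[2,0,0.45],[4.8,0,0.45],[4.8,0,0.45],[4.8,0,0.45]],"dr":[[0,0,0],[0,0,0],[0,0,0],[0,0,0]]}'; python3 -c "
from h import *
where(4)"; python3 -m creep '{"delta_pos":[[0,-0.45,-0.02],[0.05,-0.89,-0.09],[0.05,-1.33,-0.2],[0.1,-1.75,-0.36],[0.1,-2.16,-0.55],[0.15,-2.54,-0.79],[0.15,-2.9,-1.06],[0.2,-3.23,-1.36],[0.2,-3.36,-1.5],[0.2,-3.36,-1.5]],"dr":[[0.1,0,0],[0.2,0,0],[0.3,0,0],[0.4,0,0],[0.5,0,0],[0.6,0,0],[0.7,0,0],[0.8,0,0],[0.84,0,0],[0.84,0,0]]}';python3 -c "
from h import *
where(4)"; python3 -m creep '{"delta_pos":[[0,0.5,0],[-2.5,0.5,0],[-5,0.5,0],[-5,0.5,0]],"dr":[[0,0,0],[0,0,0],[0,0,0],[0,0,0]]}'; python3 -c "
from h import *
to(1,1.655,.103)
from rig import manip
for n in('scene','side'):
    d=manip.get_image(n); k=knobs(d,model(C,TH,[1.65,1.65,1.6,1.65]),.115)
    a=A4+TH; ax=C+.0594*np.c_[np.cos(a),np.sin(a)]; r=k[:,:2]-ax
    print(n,((a+1.4-np.arctan2(r[:,1],r[:,0])+np.pi)%(2*np.pi)-np.pi).round(3),np.hypot(*r.T).round(4),k[:,4])
cv2.imwrite('pics/s4.png',cv2.resize(d['pixels'][150:300,150:350],(800,600)))
" 2>/dev/null
```

```text
clock: 22.55
position: [0.6689, 0.0576, 0.1055]
ee_rot: [0.707, 0.001, 0.707, -0.001]
contact_force: [-0.0, 0.2, 0.2]
width: 0.0304
clock 22.55 tool q 1.01 r 0.045 z 0.1055 Fpush 0.24 Frad 0.02 Fz 0.21 w 0.0304
clock: 23.55
position: [0.6577, 0.0255, 0.1061]
ee_rot: [0.647, 0.292, 0.642, -0.288]
contact_force: [4.5, 4.1, -1.9]
width: 0.0301
clock 23.55 tool q 1.765 r 0.047 z 0.1061 Fpush 6.11 Frad -0.43 Fz -1.93 w 0.0301
clock: 23.95
position: [0.6609, 0.0269, 0.1587]
ee_rot: [0.648, 0.29, 0.642, -0.289]
contact_force: [1.1, 0.5, 0.2]
width: 0.0297
k 1 target [0.6199 0.1716 0.103 ] dpos [5.52, 6.52, -13.58] dr [1.384, 0.002, -0.01] t 23.95 q6 -0.79
scene [1.651 1.624 1.535 1.652] [0.0429 0.045  0.0462 0.0453] [67. 61. 63. 54.]
side [1.644 1.719 1.587 1.533] [0.0473 0.0463 0.0433 0.0437] [70. 65. 69. 60.]
```

View pics/s4.png

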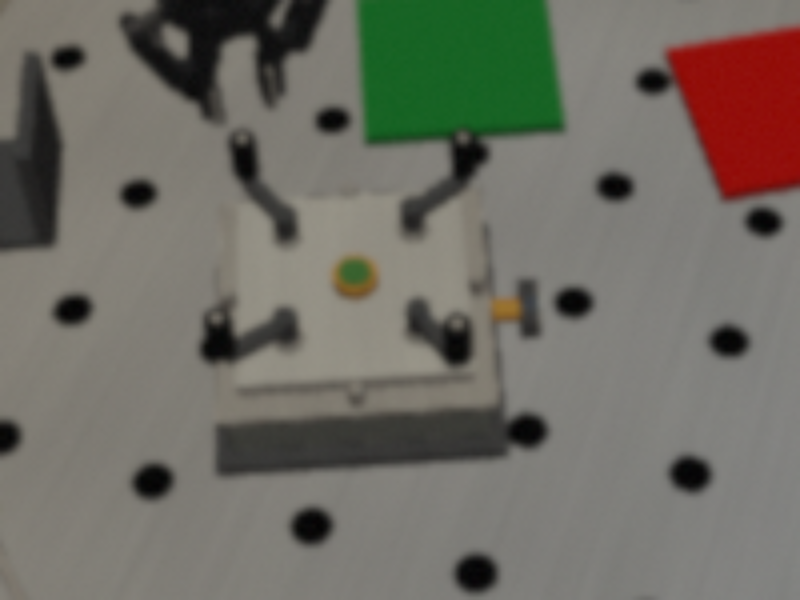

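Side view: all four arms are near 1.6 rad, the level is centred at (355,275), the cover is level to the eye, and the gripper is clear. Now the tightening round by feel, starting with screw 1.

```bash
python3 -m creep '{"delta_pos":[[0,1,-2],[0,2,-4],[0,3,-6],[0,4,-8],[0,5,-10],[0,6,-12],[0,6.5,-13.6],[0,6.5,-13.6],[0,6.5,-13.6],[0,6.5,-13.6]],"dr":[[0.15,0,0],[0.3,0,0],[0.45,0,0],[0.6,0,0],[0.75,0,0],[0.9,0,0],[1.05,0,0],[1.2,0,0],[1.38,0,0],[1.38,0,0]]}'; python3 -m creep '{"delta_pos":[[0,0,0],[0,0,0]],"dr":[[0,0,0],[0,0,0]]}'; python3 -c "
from h import *
where(1);to(1,1.655,.103)"
```

```text
clock: 25.05
position: [0.6152, 0.1719, 0.1522]
ee_rot: [-0.313, -0.633, -0.313, 0.635]
contact_force: [-0.3, 0.2, -0.9]
width: 0.0299
clock: 25.25
position: [0.6159, 0.1716, 0.1529]
ee_rot: [-0.314, -0.633, -0.314, 0.634]
contact_force: [0.8, 0.4, -0.1]
width: 0.0302
clock 25.25 tool q 1.582 r 0.0427 z 0.1529 Fpush -0.5 Frad -0.75 Fz -0.13 w 0.0302
k 1 target [0.6199 0.1716 0.103 ] dpos [4.99, 0.31, -0.25] dr [0.005, 0.001, 0.001] t 25.25 q6 0.81
```

```bash
python3 -m creep '{"delta_pos":[[2,0.3,-0.25],[4.9,0.3,-0.25],[4.9,0.3,-0.25],[4.9,0.3,-0.25]],"dr":[[0,0,0],[0,0,0],[0,0,0],[0,0,0]]}'; python3 -c "
from h import *
where(1)"; python3 -m creep '{"delta_pos":[[0,0.45,0.02],[0.05,0.89,0.09],[0.05,1.33,0.2],[0.1,1.75,0.36]],"dr":[[0.1,0,0],[0.2,0,0],[0.3,0,0],[0.4,0,0]]}';python3 -c "
from h import *
where(1)"; python3 -m creep '{"delta_pos":[[0,0.22,0],[0.02,0.45,0.02]],"dr":[[0.05,0,0],[0.1,0,0]]}';python3 -c "
from h import *
where(1)"
```

```text
clock: 25.65
position: [0.6198, 0.1718, 0.1041]
ee_rot: [-0.313, -0.633, -0.313, 0.634]
contact_force: [0.3, 0.7, 1.1]
width: 0.0298
clock 25.65 tool q 1.652 r 0.0451 z 0.1041 Fpush 0.18 Frad -0.75 Fz 1.1 w 0.0298
clock: 26.05
position: [0.6309, 0.161, 0.1053]
ee_rot: [0.178, 0.684, 0.181, -0.684]
contact_force: [-4.0, 5.8, 1.8]
width: 0.0301
clock 26.05 tool q 1.993 r 0.0459 z 0.1053 Fpush 7.04 Frad 0.15 Fz 1.78 w 0.0301
clock: 26.25
position: [0.6332, 0.1572, 0.1051]
ee_rot: [0.144, 0.692, 0.148, -0.692]
contact_force: [-3.7, 5.4, 0.6]
width: 0.0302
clock 26.25 tool q 2.09 r 0.046 z 0.1051 Fpush 6.45 Frad 0.78 Fz 0.56 w 0.0302
```

```bash
python3 -m creep '{"delta_pos":[[0.02,0.3,0.01],[0.03,0.6,0.04]],"dr":[[0.07,0,0],[0.13,0,0]]}';python3 -c "
from h import *
where(1)";  python3 -m creep '{"delta_pos":[[0.02,0.3,0.01],[0.03,0.6,0.04]],"dr":[[0.07,0,0],[0.13,0,0]]}';python3 -c "
from h import *
where(1)"; python3 -m creep '{"delta_pos":[[0,-0.5,0],[-2.5,-0.5,0],[-5,-0.5,0],[-5,-0.5,0]],"dr":[[0,0,0],[0,0,0],[0,0,0],[0,0,0]]}'; python3 -c "
from h import *
to(3,1.59,.103)"
```

```text
clock: 26.45
position: [0.6357, 0.1518, 0.1049]
ee_rot: [0.099, 0.7, 0.102, -0.699]
contact_force: [-2.5, 6.1, -0.6]
width: 0.0298
clock 26.45 tool q 2.219 r 0.0461 z 0.1049 Fpush 6.61 Frad 0.19 Fz -0.56 w 0.0298
clock: 26.65
position: [0.6373, 0.1466, 0.1047]
ee_rot: [0.052, 0.706, 0.057, -0.704]
contact_force: [-0.9, 8.7, 0.5]
width: 0.0301
clock 26.65 tool q 2.338 r 0.0462 z 0.1047 Fpush 8.68 Frad -1.14 Fz 0.54 w 0.0301
clock: 27.05
position: [0.6398, 0.1482, 0.1582]
ee_rot: [0.056, 0.709, 0.056, -0.701]
contact_force: [0.2, -0.1, 1.2]
width: 0.0296
k 3 target [ 0.5209 -0.0107  0.103 ] dpos [5.38, 13.81, 14.31] dr [-0.821, -0.009, -0.005] t 27.05 q6 1.53
```

```bash
python3 -m creep '{"delta_pos":[[0,3,3],[0,6,6],[0,9,9],[0,12,12],[0,13.8,14.3],[0,13.8,14.3],[0,13.8,14.3],[0,13.8,14.3],[0,13.8,14.3]],"dr":[[-0.15,0,0],[-0.3,0,0],[-0.45,0,0],[-0.6,0,0],[-0.75,0,0],[-0.82,0,0],[-0.82,0,0],[-0.82,0,0],[-0.82,0,0]]}'; python3 -c "
from h import *
where(3);to(3,1.59,.103)"
```

```text
clock: 27.95
position: [0.5174, -0.0105, 0.1527]
ee_rot: [0.332, 0.624, 0.332, -0.624]
contact_force: [-0.9, -0.8, -0.1]
width: 0.0298
clock 27.95 tool q 1.654 r 0.0469 z 0.1527 Fpush -0.23 Frad -1.24 Fz -0.14 w 0.0298
k 3 target [ 0.5209 -0.0107  0.103 ] dpos [4.97, 0.3, -0.18] dr [-0.002, -0.0, -0.001] t 27.95 q6 0.44
```

```bash
python3 -m creep '{"delta_pos":[[2,0.3,-0.18],[4.9,0.3,-0.18],[4.9,0.3,-0.18],[4.9,0.3,-0.18]],"dr":[[0,0,0],[0,0,0],[0,0,0],[0,0,0]]}'; python3 -m creep '{"delta_pos":[[0,-0.45,-0.02],[0.05,-0.89,-0.09],[0.05,-1.33,-0.2],[0.1,-1.75,-0.36],[0.1,-2.16,-0.55]],"dr":[[0.1,0,0],[0.2,0,0],[0.3,0,0],[0.4,0,0],[0.5,0,0]]}';python3 -c "
from h import *
where(3)"; python3 -m creep '{"delta_pos":[[0.02,-0.3,-0.01],[0.03,-0.6,-0.04]],"dr":[[0.07,0,0],[0.13,0,0]]}';python3 -c "
from h import *
where(3)"
```

```text
clock: 28.35
position: [0.5204, -0.0106, 0.1034]
ee_rot: [-0.332, -0.624, -0.332, 0.625]
contact_force: [1.4, -0.9, 0.6]
width: 0.03
clock: 28.85
position: [0.5092, 0.0035, 0.1048]
ee_rot: [0.169, 0.69, 0.164, -0.685]
contact_force: [3.6, -6.2, -2.7]
width: 0.0297
clock 28.85 tool q 2.007 r 0.0434 z 0.1048 Fpush 7.18 Frad -0.32 Fz -2.71 w 0.0297
clock: 29.05
position: [0.5062, 0.0088, 0.1043]
ee_rot: [0.124, 0.699, 0.12, -0.694]
contact_force: [1.7, -7.1, -2.7]
width: 0.0301
clock 29.05 tool q 2.149 r 0.0435 z 0.1043 Fpush 7.2 Frad -1.39 Fz -2.66 w 0.0301
```

```bash
python3 -m creep '{"delta_pos":[[0.02,-0.3,-0.01],[0.03,-0.6,-0.04]],"dr":[[0.07,0,0],[0.13,0,0]]}';python3 -c "
from h import *
where(3)";  python3 -m creep '{"delta_pos":[[0.01,-0.15,-0.03],[0.02,-0.3,-0.05]],"dr":[[0.04,0,0],[0.07,0,0]]}';python3 -c "
from h import *
where(3)"; python3 -m creep '{"delta_pos":[[0,0.5,0],[-2.5,0.5,0],[-5,0.5,0],[-5,0.5,0]],"dr":[[0,0,0],[0,0,0],[0,0,0],[0,0,0]]}'; python3 -c "
from h import *
to(2,1.67,.103)"
```

```text
clock: 29.25
position: [0.5041, 0.0145, 0.104]
ee_rot: [0.079, 0.705, 0.074, -0.701]
contact_force: [2.1, -6.5, -1.8]
width: 0.0298
clock 29.25 tool q 2.288 r 0.0436 z 0.104 Fpush 6.85 Frad 0.2 Fz -1.8 w 0.0298
clock: 29.45
position: [0.5036, 0.0176, 0.1037]
ee_rot: [0.054, 0.707, 0.05, -0.704]
contact_force: [1.2, -7.0, 0.0]
width: 0.0298
clock 29.45 tool q 2.359 r 0.0434 z 0.1037 Fpush 7.13 Frad -0.27 Fz 0.04 w 0.0298
clock: 29.85
position: [0.5053, 0.0149, 0.1561]
ee_rot: [0.053, 0.708, 0.052, -0.702]
contact_force: [0.3, -0.5, 0.5]
width: 0.0299
k 2 target [0.4793 0.1325 0.103 ] dpos [5.28, -12.03, 0.89] dr [-2.322, -0.002, -0.011] t 29.85 q6 1.31
```

```bash
python3 -m creep '{"delta_pos":[[0,-2,0],[0,-4,0],[0,-6,0.5],[0,-8,0.5],[0,-10,0.9],[0,-12,0.9],[0,-12,0.9],[0,-12,0.9],[0,-12,0.9],[0,-12,0.9]],"dr":[[-0.15,0,0],[-0.3,0,0],[-0.45,0,0],[-0.6,0,0],[-0.75,0,0],[-0.9,0,0],[-1.05,0,0],[-1.2,0,0],[-1.35,0,0],[-1.5,0,0]]}';  python3 -m creep '{"delta_pos":[[0,0,0],[0,0,0],[0,0,0],[0,0,0],[0,0,0],[0,0,0],[0,0,0]],"dr":[[-0.15,0,0],[-0.3,0,0],[-0.45,0,0],[-0.6,0,0],[-0.75,0,0],[-0.82,0,0],[-0.82,0,0]]}'; python3 -c "
from h import *
where(2);to(2,1.67,.103)"
```

```text
clock: 30.85
position: [0.4754, 0.1327, 0.1519]
ee_rot: [0.52, 0.479, 0.521, -0.478]
contact_force: [-0.6, 0.1, -0.3]
width: 0.0299
clock: 31.55
position: [0.4755, 0.1326, 0.1518]
ee_rot: [0.667, 0.234, 0.667, -0.234]
contact_force: [-0.0, 1.0, 0.4]
width: 0.0297
clock 31.55 tool q 1.621 r 0.0481 z 0.1518 Fpush -0.83 Frad -0.62 Fz 0.38 w 0.0297
k 2 target [0.4793 0.1325 0.103 ] dpos [4.88, 0.23, 0.3] dr [-0.002, -0.0, -0.0] t 31.55 q6 -0.77
```

```bash
python3 -m creep '{"delta_pos":[[2,0.23,0.3],[4.8,0.23,0.3],[4.8,0.23,0.3],[4.8,0.23,0.3]],"dr":[[0,0,0],[0,0,0],[0,0,0],[0,0,0]]}'; python3 -m creep '{"delta_pos":[[0,0.45,0.02],[0.05,0.89,0.09],[0.05,1.33,0.2],[0.1,1.75,0.36],[0.1,2.16,0.55]],"dr":[[0.1,0,0],[0.2,0,0],[0.3,0,0],[0.4,0,0],[0.5,0,0]]}';python3 -c "
from h import *
where(2)"; python3 -m creep '{"delta_pos":[[0.02,0.3,0.01],[0.03,0.6,0.04]],"dr":[[0.07,0,0],[0.13,0,0]]}';python3 -c "
from h import *
where(2)"
```

```text
clock: 31.95
position: [0.479, 0.1323, 0.1038]
ee_rot: [0.667, 0.234, 0.668, -0.234]
contact_force: [0.5, -0.4, 0.4]
width: 0.0296
clock: 32.45
position: [0.4947, 0.1449, 0.104]
ee_rot: [0.587, 0.391, 0.589, -0.394]
contact_force: [-5.1, -2.2, 2.1]
width: 0.0302
clock 32.45 tool q 2.113 r 0.045 z 0.104 Fpush 5.61 Frad -0.25 Fz 2.06 w 0.0302
clock: 32.65
position: [0.5001, 0.1472, 0.1036]
ee_rot: [0.56, 0.428, 0.563, -0.431]
contact_force: [-6.2, -1.8, 3.2]
width: 0.0302
clock 32.65 tool q 2.243 r 0.045 z 0.1036 Fpush 6.48 Frad -0.31 Fz 3.19 w 0.0302
```

```bash
python3 -m creep '{"delta_pos":[[0.01,0.2,0.01],[0.02,0.45,0.02]],"dr":[[0.05,0,0],[0.1,0,0]]}';python3 -c "
from h import *
where(2)"; python3 -m creep '{"delta_pos":[[0,-0.5,0],[-2.5,-0.5,0],[-5,-0.5,0],[-5,-0.5,0]],"dr":[[0,0,0],[0,0,0],[0,0,0],[0,0,0]]}'; python3 -c "
from h import *
to(4,1.63,.103)"
```

```text
clock: 32.85
position: [0.5043, 0.1483, 0.1033]
ee_rot: [0.538, 0.456, 0.541, -0.459]
contact_force: [-5.9, -1.1, 2.1]
width: 0.0297
clock 32.85 tool q 2.34 r 0.045 z 0.1033 Fpush 6.0 Frad -0.31 Fz 2.11 w 0.0297
clock: 33.25
position: [0.5057, 0.1485, 0.1569]
ee_rot: [0.543, 0.459, 0.538, -0.454]
contact_force: [-0.2, 0.3, -0.2]
width: 0.0302
k 4 target [0.6602 0.0315 0.103 ] dpos [5.53, 13.23, 14.11] dr [-0.772, 0.004, -0.01] t 33.25 q6 -0.01
```

Knob 2 ≈ 2.21 and still on rubber. Knob 4 next.

```bash
python3 -m creep '{"delta_pos":[[0,3,3],[0,6,6],[0,9,9],[0,12,12],[0,13.2,14.1],[0,13.2,14.1],[0,13.2,14.1],[0,13.2,14.1],[0,13.2,14.1]],"dr":[[-0.15,0,0],[-0.3,0,0],[-0.45,0,0],[-0.6,0,0],[-0.75,0,0],[-0.77,0,0],[-0.77,0,0],[-0.77,0,0],[-0.77,0,0]]}'; python3 -c "
from h import *
where(4);to(4,1.63,.103)"
```

```text
clock: 34.15
position: [0.6549, 0.0318, 0.1526]
ee_rot: [0.672, 0.22, 0.672, -0.22]
contact_force: [-0.3, 0.2, 0.7]
width: 0.03
clock 34.15 tool q 1.701 r 0.0407 z 0.1526 Fpush -0.06 Frad 0.35 Fz 0.71 w 0.03
k 4 target [0.6602 0.0315 0.103 ] dpos [4.96, 0.29, 0.44] dr [-0.002, -0.0, -0.0] t 34.15 q6 -1.0
```

```bash
python3 -m creep '{"delta_pos":[[2,0.29,0.44],[4.8,0.29,0.44],[4.8,0.29,0.44],[4.8,0.29,0.44]],"dr":[[0,0,0],[0,0,0],[0,0,0],[0,0,0]]}'; python3 -m creep '{"delta_pos":[[0,-0.45,-0.02],[0.05,-0.89,-0.09],[0.05,-1.33,-0.2],[0.1,-1.75,-0.36],[0.1,-2.16,-0.55]],"dr":[[0.1,0,0],[0.2,0,0],[0.3,0,0],[0.4,0,0],[0.5,0,0]]}';python3 -c "
from h import *
where(4)"; python3 -m creep '{"delta_pos":[[0.02,-0.3,-0.01],[0.03,-0.6,-0.04]],"dr":[[0.07,0,0],[0.13,0,0]]}';python3 -c "
from h import *
where(4)"
```

```text
clock: 34.55
position: [0.6605, 0.0311, 0.1044]
ee_rot: [0.672, 0.22, 0.672, -0.22]
contact_force: [0.5, 0.4, -0.3]
width: 0.0295
clock: 35.05
position: [0.648, 0.0177, 0.106]
ee_rot: [0.598, 0.384, 0.593, -0.378]
contact_force: [5.8, 2.8, -4.4]
width: 0.0299
clock 35.05 tool q 2.03 r 0.047 z 0.106 Fpush 6.42 Frad -0.54 Fz -4.36 w 0.0299
clock: 35.25
position: [0.6427, 0.015, 0.1057]
ee_rot: [0.573, 0.421, 0.567, -0.416]
contact_force: [6.2, 2.4, -3.5]
width: 0.0301
clock 35.25 tool q 2.156 r 0.047 z 0.1057 Fpush 6.65 Frad -0.26 Fz -3.51 w 0.0301
```

```bash
python3 -m creep '{"delta_pos":[[0.02,-0.3,-0.01],[0.03,-0.6,-0.02]],"dr":[[0.07,0,0],[0.13,0,0]]}';python3 -c "
from h import *
where(4)";  python3 -m creep '{"delta_pos":[[0.01,-0.15,0],[0.02,-0.3,0]],"dr":[[0.04,0,0],[0.07,0,0]]}';python3 -c "
from h import *
where(4)"; python3 -m creep '{"delta_pos":[[0,0.5,0],[-2.5,0.5,0],[-5,0.5,0],[-5,0.5,0]],"dr":[[0,0,0],[0,0,0],[0,0,0],[0,0,0]]}'; python3 -c "
from h import *
to(1,2.2,.102)"
```

```text
clock: 35.45
position: [0.6372, 0.0131, 0.1054]
ee_rot: [0.545, 0.457, 0.539, -0.452]
contact_force: [6.7, 0.3, -3.1]
width: 0.0298
clock 35.45 tool q 2.282 r 0.0469 z 0.1054 Fpush 6.53 Frad -1.57 Fz -3.11 w 0.0298
clock: 35.65
position: [0.6343, 0.0123, 0.1053]
ee_rot: [0.529, 0.476, 0.523, -0.47]
contact_force: [6.4, 1.8, -3.7]
width: 0.0299
clock 35.65 tool q 2.345 r 0.0469 z 0.1053 Fpush 6.61 Frad 0.32 Fz -3.65 w 0.0299
clock: 36.05
position: [0.6374, 0.0125, 0.1577]
ee_rot: [0.529, 0.474, 0.524, -0.471]
contact_force: [0.9, 0.1, 0.7]
width: 0.0299
k 1 target [0.6344 0.1522 0.102 ] dpos [5.56, 1.15, -13.93] dr [1.309, -0.004, -0.009] t 36.05 q6 -0.2
```

```bash
python3 -m creep '{"delta_pos":[[0,0.2,-2],[0,0.4,-4],[0,0.6,-6],[0,0.8,-8],[0,1,-10],[0,1.1,-12],[0,1.15,-13.9],[0,1.15,-13.9],[0,1.15,-13.9],[0,1.15,-13.9]],"dr":[[0.15,0,0],[0.3,0,0],[0.45,0,0],[0.6,0,0],[0.75,0,0],[0.9,0,0],[1.05,0,0],[1.2,0,0],[1.31,0,0],[1.31,0,0]]}'; python3 -m creep '{"delta_pos":[[0,0,0]],"dr":[[0,0,0]]}'; python3 -c "
from h import *
where(1);to(1,2.2,.102)"
```

```text
clock: 37.05
position: [0.6306, 0.1523, 0.1525]
ee_rot: [-0.13, -0.695, -0.13, 0.695]
contact_force: [0.1, 0.2, -1.1]
width: 0.0301
clock: 37.15
position: [0.6308, 0.152, 0.1525]
ee_rot: [-0.13, -0.695, -0.13, 0.695]
contact_force: [-0.3, -0.5, -0.6]
width: 0.0297
clock 37.15 tool q 2.174 r 0.0416 z 0.1525 Fpush -0.31 Frad 0.45 Fz -0.61 w 0.0297
k 1 target [0.6344 0.1522 0.102 ] dpos [5.05, 0.11, -0.34] dr [0.001, 0.0, -0.0] t 37.15 q6 1.33
```

```bash
python3 -m creep '{"delta_pos":[[2,0.1,-0.35],[5,0.1,-0.35],[5,0.1,-0.35],[5,0.1,-0.35]],"dr":[[0,0,0],[0,0,0],[0,0,0],[0,0,0]]}'; python3 -m creep '{"delta_pos":[[0,0.45,0.02],[0.02,0.7,0.05],[0.03,0.95,0.1]],"dr":[[0.1,0,0],[0.16,0,0],[0.22,0,0]]}';python3 -c "
from h import *
where(1)"; python3 -m creep '{"delta_pos":[[0.01,0.2,0],[0.02,0.45,0.02]],"dr":[[0.05,0,0],[0.1,0,0]]}';python3 -c "
from h import *
where(1)"
```

```text
clock: 37.55
position: [0.6344, 0.1521, 0.1023]
ee_rot: [-0.13, -0.695, -0.13, 0.696]
contact_force: [0.3, 0.7, 0.4]
width: 0.0299
clock: 37.85
position: [0.6377, 0.1456, 0.1043]
ee_rot: [0.049, 0.706, 0.053, -0.704]
contact_force: [-0.8, 7.4, -0.1]
width: 0.0298
clock 37.85 tool q 2.361 r 0.0463 z 0.1043 Fpush 7.37 Frad -0.78 Fz -0.15 w 0.0298
clock: 38.05
position: [0.6383, 0.142, 0.1042]
ee_rot: [0.014, 0.708, 0.018, -0.706]
contact_force: [-1.2, 7.8, -0.0]
width: 0.0298
clock 38.05 tool q 2.439 r 0.0462 z 0.1042 Fpush 7.88 Frad 0.19 Fz -0.03 w 0.0298
```

```bash
python3 -m creep '{"delta_pos":[[0.01,0.2,0],[0.02,0.45,0.02]],"dr":[[0.05,0,0],[0.1,0,0]]}';python3 -c "
from h import *
where(1)";python3 -m creep '{"delta_pos":[[0.01,0.2,0],[0.02,0.45,0.02]],"dr":[[0.05,0,0],[0.1,0,0]]}';python3 -c "
from h import *
where(1)"; python3 -m creep '{"delta_pos":[[0,-0.7,0],[-2.5,-0.7,0],[-5,-0.7,0],[-5,-0.7,0]],"dr":[[0,0,0],[0,0,0],[0,0,0],[0,0,0]]}'; python3 -c "
from h import *
to(3,2.22,.102)"
```

```text
clock: 38.25
position: [0.6388, 0.1386, 0.1041]
ee_rot: [-0.022, 0.708, -0.016, -0.706]
contact_force: [-0.3, 11.6, -0.6]
width: 0.0303
clock 38.25 tool q 2.514 r 0.0464 z 0.1041 Fpush 11.64 Frad -0.39 Fz -0.59 w 0.0303
clock: 38.45
position: [0.6391, 0.1351, 0.1042]
ee_rot: [-0.059, 0.707, -0.051, -0.703]
contact_force: [1.9, 12.9, -0.4]
width: 0.0302
clock 38.45 tool q 2.588 r 0.0467 z 0.1042 Fpush 12.9 Frad -1.71 Fz -0.43 w 0.0302
clock: 38.85
position: [0.6417, 0.1368, 0.1573]
ee_rot: [-0.054, 0.709, -0.053, -0.701]
contact_force: [0.5, 0.0, 0.7]
width: 0.03
k 3 target [0.5037 0.0112 0.102 ] dpos [5.38, 14.5, 11.8] dr [-0.501, -0.011, -0.001] t 38.85 q6 1.83
```

Screw 1 reached 12.9 N at about 2.46 rad. That is tight and near the upper end, so I'll use smaller steps from here. Screw 3 next.

```bash
python3 -m creep '{"delta_pos":[[0,3.5,3],[0,7,6],[0,10.5,9],[0,14.5,11.8],[0,14.5,11.8],[0,14.5,11.8],[0,14.5,11.8],[0,14.5,11.8]],"dr":[[-0.13,0,0],[-0.26,0,0],[-0.39,0,0],[-0.5,0,0],[-0.5,0,0],[-0.5,0,0],[-0.5,0,0],[-0.5,0,0]]}'; python3 -c "
from h import *
where(3);to(3,2.22,.102)"
```

```text
clock: 39.65
position: [0.501, 0.0117, 0.1517]
ee_rot: [0.123, 0.697, 0.123, -0.696]
contact_force: [-0.7, -0.2, 0.1]
width: 0.0297
clock 39.65 tool q 2.249 r 0.0474 z 0.1517 Fpush 0.02 Frad -0.73 Fz 0.09 w 0.0297
k 3 target [0.5037 0.0112 0.102 ] dpos [4.98, 0.14, -0.23] dr [-0.001, -0.001, -0.0] t 39.65 q6 1.11
```

```bash
python3 -m creep '{"delta_pos":[[2,0.14,-0.23],[5,0.14,-0.23],[5,0.14,-0.23],[5,0.14,-0.23]],"dr":[[0,0,0],[0,0,0],[0,0,0],[0,0,0]]}'; python3 -m creep '{"delta_pos":[[0,-0.45,-0.02],[0.02,-0.7,-0.05],[0.03,-0.95,-0.1]],"dr":[[0.1,0,0],[0.16,0,0],[0.22,0,0]]}';python3 -c "
from h import *
where(3)"; python3 -m creep '{"delta_pos":[[0.01,-0.2,0],[0.02,-0.4,-0.02]],"dr":[[0.05,0,0],[0.09,0,0]]}';python3 -c "
from h import *
where(3)"
```

```text
clock: 40.05
position: [0.5026, 0.0111, 0.1013]
ee_rot: [-0.123, -0.696, -0.123, 0.697]
contact_force: [-0.3, -0.2, -0.2]
width: 0.03
clock: 40.35
position: [0.5023, 0.0182, 0.1031]
ee_rot: [0.047, 0.707, 0.043, -0.704]
contact_force: [0.3, -6.9, -1.2]
width: 0.0297
clock 40.35 tool q 2.379 r 0.0445 z 0.1031 Fpush 6.89 Frad -0.98 Fz -1.23 w 0.0297
clock: 40.55
position: [0.5019, 0.0213, 0.1029]
ee_rot: [0.016, 0.708, 0.011, -0.705]
contact_force: [-0.0, -8.1, 0.6]
width: 0.0297
clock 40.55 tool q 2.45 r 0.0444 z 0.1029 Fpush 8.03 Frad -1.0 Fz 0.56 w 0.0297
```

```bash
python3 -m creep '{"delta_pos":[[0.01,-0.15,0],[0.02,-0.3,-0.01]],"dr":[[0.03,0,0],[0.06,0,0]]}';python3 -c "
from h import *
where(3)"; python3 -m creep '{"delta_pos":[[0,-0.15,0]],"dr":[[0.03,0,0]]}';python3 -c "
from h import *
where(3)"
```

```text
clock: 40.75
position: [0.5017, 0.0236, 0.1028]
ee_rot: [-0.005, 0.708, -0.01, -0.706]
contact_force: [0.2, -10.0, 0.7]
width: 0.0295
clock 40.75 tool q 2.502 r 0.0444 z 0.1028 Fpush 10.01 Frad -0.42 Fz 0.74 w 0.0295
clock: 40.85
position: [0.5017, 0.0248, 0.1028]
ee_rot: [-0.015, 0.708, -0.021, -0.705]
contact_force: [-0.6, -11.6, -0.1]
width: 0.0297
clock 40.85 tool q 2.529 r 0.0444 z 0.1028 Fpush 11.53 Frad -1.1 Fz -0.11 w 0.0297
```

```bash
python3 -m creep '{"delta_pos":[[0,0.6,0],[-2.5,0.6,0],[-5,0.6,0],[-5,0.6,0]],"dr":[[0,0,0],[0,0,0],[0,0,0],[0,0,0]]}'; python3 -c "
from h import *
to(2,2.21,.102);to(2,2.21,.102,0,1);to(4,2.21,.102,0,1)"
```

```text
clock: 41.25
position: [0.503, 0.0223, 0.1554]
ee_rot: [-0.018, 0.71, -0.018, -0.703]
contact_force: [0.6, -0.1, 0.0]
width: 0.0299
k 2 target [0.4987 0.1466 0.102 ] dpos [5.33, -12.39, 1.12] dr [-1.982, -0.006, -0.01] t 41.25 q6 1.53
k 2 target [0.4987 0.1466 0.102 ] dpos [5.33, -12.39, 1.12] dr [1.159, -0.009, 0.006] t 41.25 q6 1.53
k 4 target [0.6397 0.016  0.102 ] dpos [5.47, -0.08, -13.64] dr [1.159, -0.009, 0.006] t 41.25 q6 1.53
```

```bash
python3 -m creep '{"delta_pos":[[0,-2,0],[0,-4,0],[0,-6,0.5],[0,-8,0.5],[0,-10,1],[0,-12.4,1.1],[0,-12.4,1.1],[0,-12.4,1.1],[0,-12.4,1.1],[0,-12.4,1.1]],"dr":[[-0.15,0,0],[-0.3,0,0],[-0.45,0,0],[-0.6,0,0],[-0.75,0,0],[-0.9,0,0],[-1.05,0,0],[-1.2,0,0],[-1.35,0,0],[-1.5,0,0]]}';  python3 -m creep '{"delta_pos":[[0,0,0],[0,0,0],[0,0,0],[0,0,0],[0,0,0]],"dr":[[-0.15,0,0],[-0.3,0,0],[-0.45,0,0],[-0.48,0,0],[-0.48,0,0]]}'; python3 -c "
from h import *
where(2);to(2,2.21,.102)"
```

```text
clock: 42.25
position: [0.4951, 0.1473, 0.1511]
ee_rot: [0.47, 0.528, 0.47, -0.528]
contact_force: [0.8, -0.7, -0.6]
width: 0.0299
clock: 42.75
position: [0.4951, 0.1471, 0.1511]
ee_rot: [0.581, 0.403, 0.581, -0.403]
contact_force: [0.6, 0.2, 0.2]
width: 0.0298
clock 42.75 tool q 2.14 r 0.0468 z 0.1511 Fpush -0.66 Frad 0.11 Fz 0.22 w 0.0298
k 2 target [0.4987 0.1466 0.102 ] dpos [4.91, 0.32, 0.17] dr [-0.002, -0.0, -0.001] t 42.75 q6 -0.2
```

```bash
python3 -m creep '{"delta_pos":[[2,0.32,0.17],[4.9,0.32,0.17],[4.9,0.32,0.17],[4.9,0.32,0.17]],"dr":[[0,0,0],[0,0,0],[0,0,0],[0,0,0]]}'; python3 -m creep '{"delta_pos":[[0,0.45,0.02],[0.02,0.7,0.05],[0.03,0.95,0.1]],"dr":[[0.1,0,0],[0.16,0,0],[0.22,0,0]]}';python3 -c "
from h import *
where(2)"; python3 -m creep '{"delta_pos":[[0.01,0.15,0],[0.02,0.3,0.01]],"dr":[[0.03,0,0],[0.06,0,0]]}';python3 -c "
from h import *
where(2)"
```

```text
clock: 43.15
position: [0.4983, 0.1464, 0.1019]
ee_rot: [0.58, 0.403, 0.581, -0.404]
contact_force: [-0.1, -0.2, 0.5]
width: 0.0301
clock: 43.45
position: [0.5056, 0.1484, 0.1028]
ee_rot: [0.532, 0.464, 0.533, -0.466]
contact_force: [-6.7, -0.4, 3.4]
width: 0.03
clock 43.45 tool q 2.369 r 0.0448 z 0.1028 Fpush 6.63 Frad -0.9 Fz 3.41 w 0.03
clock: 43.65
position: [0.5078, 0.1487, 0.1027]
ee_rot: [0.517, 0.479, 0.52, -0.482]
contact_force: [-6.7, -1.8, 4.9]
width: 0.0301
clock 43.65 tool q 2.418 r 0.0448 z 0.1027 Fpush 6.92 Frad 0.71 Fz 4.91 w 0.0301
```

```bash
python3 -m creep '{"delta_pos":[[0.01,0.2,0],[0.02,0.4,0.01]],"dr":[[0.04,0,0],[0.08,0,0]]}';python3 -c "
from h import *
where(2)"; python3 -m creep '{"delta_pos":[[0.01,0.15,0],[0.02,0.3,0.01]],"dr":[[0.03,0,0],[0.06,0,0]]}';python3 -c "
from h import *
where(2)"
```

```text
clock: 43.85
position: [0.5106, 0.149, 0.1024]
ee_rot: [-0.497, -0.499, -0.501, 0.503]
contact_force: [-9.7, -0.3, 5.7]
width: 0.0298
clock 43.85 tool q 2.482 r 0.0447 z 0.1024 Fpush 9.72 Frad -0.56 Fz 5.71 w 0.0298
clock: 44.05
position: [0.5126, 0.1492, 0.1022]
ee_rot: [-0.481, -0.513, -0.486, 0.518]
contact_force: [-10.2, 1.5, 6.6]
width: 0.0304
clock 44.05 tool q 2.527 r 0.0447 z 0.1022 Fpush 10.12 Frad -1.92 Fz 6.59 w 0.0304
```

```bash
python3 -m creep '{"delta_pos":[[0.0,0.15,0]],"dr":[[0.03,0,0]]}';python3 -c "
from h import *
where(2)"; python3 -m creep '{"delta_pos":[[0,-0.7,0],[-2.5,-0.7,0],[-5,-0.7,0],[-5,-0.7,0]],"dr":[[0,0,0],[0,0,0],[0,0,0],[0,0,0]]}'; python3 -c "
from h import *
to(4,2.21,.102)"
```

```text
clock: 44.15
position: [0.5137, 0.1492, 0.1021]
ee_rot: [-0.473, -0.52, -0.478, 0.526]
contact_force: [-11.7, 1.0, 7.8]
width: 0.0297
clock 44.15 tool q 2.55 r 0.0447 z 0.1021 Fpush 11.66 Frad -1.23 Fz 7.78 w 0.0297
clock: 44.55
position: [0.5158, 0.1503, 0.156]
ee_rot: [0.478, 0.526, 0.474, -0.519]
contact_force: [1.3, -0.5, 0.3]
width: 0.0298
k 4 target [0.6397 0.016  0.102 ] dpos [5.51, 13.52, 12.24] dr [-0.452, -0.0, -0.011] t 44.55 q6 0.25
```

```bash
python3 -m creep '{"delta_pos":[[0,3.5,3],[0,7,6],[0,10.5,9],[0,13.5,12.2],[0,13.5,12.2],[0,13.5,12.2],[0,13.5,12.2],[0,13.5,12.2]],"dr":[[-0.12,0,0],[-0.24,0,0],[-0.36,0,0],[-0.45,0,0],[-0.45,0,0],[-0.45,0,0],[-0.45,0,0],[-0.45,0,0]]}'; python3 -c "
from h import *
where(4);to(4,2.21,.102)"
```

```text
clock: 45.35
position: [0.6345, 0.0167, 0.1512]
ee_rot: [0.581, 0.403, 0.581, -0.403]
contact_force: [0.2, -0.1, 0.4]
width: 0.03
clock 45.35 tool q 2.318 r 0.0427 z 0.1512 Fpush 0.17 Frad -0.14 Fz 0.36 w 0.03
k 4 target [0.6397 0.016  0.102 ] dpos [4.92, 0.46, 0.25] dr [-0.001, -0.0, 0.0] t 45.35 q6 -0.44
```

```bash
python3 -m creep '{"delta_pos":[[2,0.46,0.25],[4.9,0.46,0.25],[4.9,0.46,0.25],[4.9,0.46,0.25]],"dr":[[0,0,0],[0,0,0],[0,0,0],[0,0,0]]}'; python3 -m creep '{"delta_pos":[[0,-0.45,-0.02],[0.02,-0.7,-0.05],[0.03,-0.95,-0.1]],"dr":[[0.1,0,0],[0.16,0,0],[0.22,0,0]]}';python3 -c "
from h import *
where(4)"; python3 -m creep '{"delta_pos":[[0.01,-0.15,0],[0.02,-0.3,-0.01]],"dr":[[0.03,0,0],[0.06,0,0]]}';python3 -c "
from h import *
where(4)"
```

```text
clock: 45.75
position: [0.6398, 0.0157, 0.1021]
ee_rot: [0.581, 0.403, 0.581, -0.403]
contact_force: [0.1, -0.3, 0.4]
width: 0.0296
clock: 46.05
position: [0.6343, 0.013, 0.1043]
ee_rot: [0.535, 0.467, 0.53, -0.463]
contact_force: [5.3, 0.5, -1.9]
width: 0.0299
clock 46.05 tool q 2.343 r 0.0463 z 0.1043 Fpush 5.26 Frad -0.68 Fz -1.85 w 0.0299
clock: 46.25
position: [0.6328, 0.0126, 0.1042]
ee_rot: [0.521, 0.483, 0.516, -0.478]
contact_force: [5.9, -0.0, -2.3]
width: 0.0298
clock 46.25 tool q 2.377 r 0.0464 z 0.1042 Fpush 5.82 Frad -1.16 Fz -2.33 w 0.0298
```

```bash
python3 -m creep '{"delta_pos":[[0.01,-0.2,0],[0.02,-0.4,-0.01]],"dr":[[0.04,0,0],[0.08,0,0]]}';python3 -c "
from h import *
where(4)"; python3 -m creep '{"delta_pos":[[0.01,-0.15,0],[0.02,-0.3,-0.01]],"dr":[[0.03,0,0],[0.06,0,0]]}';python3 -c "
from h import *
where(4)"
```

```text
clock: 46.45
position: [0.6296, 0.0121, 0.1042]
ee_rot: [0.502, 0.504, 0.496, -0.498]
contact_force: [8.1, 0.4, -3.1]
width: 0.0297
clock 46.45 tool q 2.446 r 0.0463 z 0.1042 Fpush 8.13 Frad -0.57 Fz -3.08 w 0.0297
clock: 46.65
position: [0.6276, 0.012, 0.1042]
ee_rot: [0.488, 0.519, 0.48, -0.512]
contact_force: [10.1, 0.3, -3.7]
width: 0.03
clock 46.65 tool q 2.489 r 0.0462 z 0.1042 Fpush 10.05 Frad -0.46 Fz -3.74 w 0.03
```

```bash
python3 -m creep '{"delta_pos":[[0.0,-0.15,0]],"dr":[[0.03,0,0]]}';python3 -c "
from h import *
where(4)"; python3 -m creep '{"delta_pos":[[0,0.7,0],[-2.5,0.7,0],[-5,0.7,0],[-5,0.7,0]],"dr":[[0,0,0],[0,0,0],[0,0,0],[0,0,0]]}'; python3 -c "
from h import *
to(3,2.4,.102); to(3,2.4,.102,0,1); to(1,2.46,.102)
from rig import manip
d=manip.get_image('side');cv2.imwrite('pics/s5.png',cv2.resize(d['pixels'][150:300,150:350],(800,600)))"
```

```text
clock: 46.75
position: [0.6265, 0.012, 0.1042]
ee_rot: [0.48, 0.527, 0.472, -0.519]
contact_force: [10.8, -0.8, -4.1]
width: 0.0297
clock 46.75 tool q 2.512 r 0.0462 z 0.1042 Fpush 10.72 Frad -1.38 Fz -4.08 w 0.0297
clock: 47.15
position: [0.6296, 0.0116, 0.1563]
ee_rot: [0.479, 0.525, 0.474, -0.52]
contact_force: [0.5, -0.1, 1.1]
width: 0.0299
k 3 target [0.5016 0.019  0.102 ] dpos [5.32, -12.86, 0.44] dr [1.309, -0.006, -0.008] t 47.15 q6 0.0
k 3 target [0.5016 0.019  0.102 ] dpos [5.32, -12.86, 0.44] dr [-1.833, 0.008, -0.006] t 47.15 q6 0.0
k 1 target [0.6371 0.1409 0.102 ] dpos [5.43, -0.49, -12.95] dr [1.369, -0.006, -0.008] t 47.15 q6 0.0
```

View pics/s5.png

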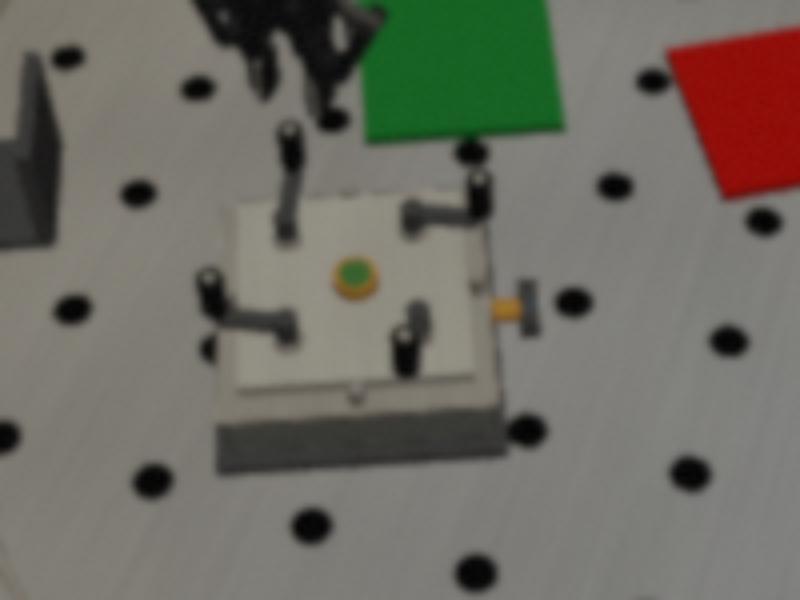

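Side view: cover flat, level centred at (355,276), and all cranks turned alike. I re-check screws 1 and 3, since later tightening can relax them.

```bash
python3 -m creep '{"delta_pos":[[0,0,-2],[0,-0.1,-4],[0,-0.2,-6],[0,-0.3,-8],[0,-0.4,-10],[0,-0.5,-12],[0,-0.5,-13],[0,-0.5,-13],[0,-0.5,-13],[0,-0.5,-13]],"dr":[[0.15,0,0],[0.3,0,0],[0.45,0,0],[0.6,0,0],[0.75,0,0],[0.9,0,0],[1.05,0,0],[1.2,0,0],[1.37,0,0],[1.37,0,0]]}'; python3 -m creep '{"delta_pos":[[0,0,0]],"dr":[[0,0,0]]}'; python3 -c "
from h import *
where(1);to(1,2.46,.102)"
```

```text
clock: 48.2
position: [0.633, 0.1417, 0.1503]
ee_rot: [-0.038, -0.705, -0.038, 0.707]
contact_force: [-0.5, 0.5, -0.7]
width: 0.0296
clock: 48.3
position: [0.6333, 0.1414, 0.1506]
ee_rot: [-0.039, -0.706, -0.039, 0.706]
contact_force: [-0.7, 0.7, 0.3]
width: 0.0296
clock 48.3 tool q 2.437 r 0.0412 z 0.1506 Fpush 0.78 Frad 0.57 Fz 0.29 w 0.0296
k 1 target [0.6371 0.1409 0.102 ] dpos [4.86, 0.09, -0.38] dr [0.001, 0.001, -0.0] t 48.3 q6 1.57
```

```bash
python3 -m creep '{"delta_pos":[[2,0.1,-0.38],[4.8,0.1,-0.38],[4.8,0.1,-0.38],[4.8,0.1,-0.38]],"dr":[[0,0,0],[0,0,0],[0,0,0],[0,0,0]]}'; python3 -m creep '{"delta_pos":[[0,0.3,0.02],[0,0.6,0.05],[0,0.8,0.06]],"dr":[[0.07,0,0],[0.13,0,0],[0.15,0,0]]}';python3 -c "
from h import *
where(1)"; python3 -m creep '{"delta_pos":[[0,0.15,0]],"dr":[[0.02,0,0]]}';python3 -c "
from h import *
where(1)"; python3 -m creep '{"delta_pos":[[0,0.1,0]],"dr":[[0.02,0,0]]}';python3 -c "
from h import *
where(1)"
```

```text
clock: 48.7
position: [0.6373, 0.1407, 0.1028]
ee_rot: [-0.039, -0.706, -0.038, 0.707]
contact_force: [0.3, 0.1, 0.6]
width: 0.0297
clock: 49.0
position: [0.6388, 0.1363, 0.1049]
ee_rot: [-0.018, 0.708, -0.013, -0.706]
contact_force: [0.4, 10.0, -1.4]
width: 0.0296
clock 49.0 tool q 2.564 r 0.0464 z 0.1049 Fpush 9.99 Frad -0.43 Fz -1.41 w 0.0296
clock: 49.1
position: [0.6389, 0.1359, 0.1049]
ee_rot: [-0.026, 0.708, -0.019, -0.706]
contact_force: [0.3, 12.4, -1.9]
width: 0.0297
clock 49.1 tool q 2.57 r 0.0464 z 0.1049 Fpush 12.44 Frad -0.29 Fz -1.89 w 0.0297
clock: 49.2
position: [0.6389, 0.1357, 0.105]
ee_rot: [-0.033, 0.708, -0.026, -0.705]
contact_force: [0.1, 13.1, -3.0]
width: 0.0302
clock 49.2 tool q 2.576 r 0.0465 z 0.105 Fpush 13.12 Frad -0.03 Fz -3.04 w 0.0302
```

Screw 1 holds 12–13 N practically without moving, so it is tight and I leave it. Screw 3 next.

```bash
python3 -m creep '{"delta_pos":[[0,-0.7,0],[-2.5,-0.7,0],[-5,-0.7,0],[-5,-0.7,0]],"dr":[[0,0,0],[0,0,0],[0,0,0],[0,0,0]]}'; python3 -c "
from h import *
to(3,2.4,.102)"
```

```text
clock: 49.6
position: [0.6418, 0.1376, 0.1587]
ee_rot: [-0.029, 0.71, -0.028, -0.703]
contact_force: [0.2, -0.1, 0.3]
width: 0.0295
k 3 target [0.5016 0.019  0.102 ] dpos [5.52, 12.96, 13.06] dr [-0.25, -0.011, 0.0] t 49.6 q6 1.76
```

```bash
python3 -m creep '{"delta_pos":[[0,3.5,3.5],[0,7,7],[0,10.5,10.5],[0,13,13],[0,13,13],[0,13,13],[0,13,13]],"dr":[[-0.1,0,0],[-0.2,0,0],[-0.25,0,0],[-0.25,0,0],[-0.25,0,0],[-0.25,0,0],[-0.25,0,0]]}'; python3 -c "
from h import *
where(3);to(3,2.4,.102)"
```

```text
clock: 50.3
position: [0.4996, 0.0186, 0.1536]
ee_rot: [0.059, 0.705, 0.059, -0.704]
contact_force: [-1.3, 0.1, 0.2]
width: 0.0299
clock 50.3 tool q 2.399 r 0.0471 z 0.1536 Fpush -0.31 Frad -1.25 Fz 0.21 w 0.0299
k 3 target [0.5016 0.019  0.102 ] dpos [5.16, -0.01, -0.19] dr [-0.001, -0.002, -0.0] t 50.3 q6 1.3
```

```bash
python3 -m creep '{"delta_pos":[[2,0,-0.19],[5,0,-0.19],[5,0,-0.19],[5,0,-0.19]],"dr":[[0,0,0],[0,0,0],[0,0,0],[0,0,0]]}'; python3 -m creep '{"delta_pos":[[0,-0.3,-0.02],[0,-0.6,-0.05],[0,-0.8,-0.06]],"dr":[[0.07,0,0],[0.12,0,0],[0.12,0,0]]}';python3 -c "
from h import *
where(3)"; python3 -m creep '{"delta_pos":[[0,-0.12,0]],"dr":[[0.02,0,0]]}';python3 -c "
from h import *
where(3)"
```

```text
clock: 50.7
position: [0.5007, 0.0193, 0.1029]
ee_rot: [-0.06, -0.704, -0.06, 0.705]
contact_force: [0.3, 0.4, 0.3]
width: 0.03
clock: 51.0
position: [0.5014, 0.0248, 0.1047]
ee_rot: [0.02, 0.708, 0.016, -0.706]
contact_force: [0.9, -9.3, 0.2]
width: 0.03
clock 51.0 tool q 2.529 r 0.0446 z 0.1047 Fpush 9.3 Frad 0.54 Fz 0.22 w 0.03
clock: 51.1
position: [0.5015, 0.025, 0.1048]
ee_rot: [0.013, 0.709, 0.009, -0.706]
contact_force: [1.3, -11.4, -1.5]
width: 0.0299
clock 51.1 tool q 2.534 r 0.0445 z 0.1048 Fpush 11.45 Frad 0.89 Fz -1.5 w 0.0299
```

Screw 3 holds 11.4 N. I lift clear and do a last check.

```bash
python3 -m creep '{"delta_pos":[[0,0.7,0],[-4,0.7,0],[-8,0.7,0],[-12,0.7,0],[-12,0.7,0],[-12,0.7,0]],"dr":[[0,0,0],[0,0,0],[0,0,0],[0,0,0],[0,0,0],[0,0,0]]}'; python3 -c "
from h import *
from rig import manip
for n in('scene','side'):
    d=manip.get_image(n); P=cloud(d); hs=cv2.cvtColor(d['pixels'],cv2.COLOR_BGR2HSV)
    lv=(hs[...,1]>110)&(P[...,2]>.065)&(P[...,2]<.1)&(np.hypot(P[...,0]-.57,P[...,1]-.08)<.025)
    ys,xs=np.nonzero(lv); print(n,'level',len(xs),ray(d,(xs.mean(),ys.mean()),.082) if len(xs) else '')
    if n=='scene': cv2.imwrite('pics/s6.png',cv2.resize(d['pixels'],(800,600)))"
```

```text
clock: 51.7
position: [0.5005, 0.0211, 0.225]
ee_rot: [0.01, 0.708, 0.01, -0.706]
contact_force: [0.4, 0.1, -0.1]
width: 0.0299
scene level 49 [0.56963742 0.08044851]
side level 82 [0.56710218 0.08441215]
```

View pics/s6.png

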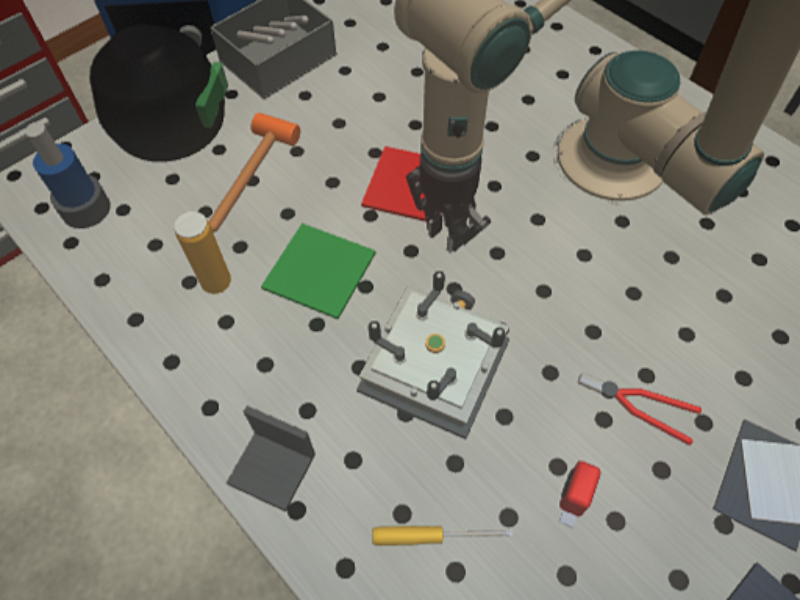

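The scene shows the level at (435,342), unmoved, and the tools where they were: mallet (255,165), spray can (203,255), cutters (640,400), tape measure (580,490) and screwdriver (440,535). The gripper is clear of everything, so I hand in.

```bash
python3 -c "
from rig import manip
print(manip.sign_off())"
```

```text
the job is handed in; nothing more can be done
None
```

I closed the cover with all four crank screws in crisscross order (1-3-2-4) and handed the job in at about 52 s; sign-off gives no verdict. I took each screw to about 0.9–1.0 rad, then about 1.6, then about 2.2, and finally tightened each by feel to about 2.4–2.46 rad.

| Screw | Push while tightening (N) | Re-check after all four were tight |
|---|---|---|
| 1 | 12.9 | held 13.1 N, barely moving |
| 3 | 11.5 | held 11.4 N |
| 2 | 11.7 | not re-checked |
| 4 | 10.7 | not re-checked |

- **Screw 1:** it ended tighter than the 11 N aim, but stayed below the 14.2 N forced mark in every reading. Its force climbed quickly, so I used smaller steps on the other three.
- **Screw 4:** it ended just under the nominal 11 N, well above the 8.4 N loose mark.
- **Level and tools:** the last pictures put the level within about 1 mm of its start. By eye the tools had not moved.
- **Cover flatness:** I judged this only by eye and by the matching screw turns and forces; I did not measure the tilt.
- **Turn angles:** the camera and tool readings differed by up to about 0.1 rad.

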